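# Load the cassette dock from a covered magazine

## Robot

A 6-joint arm with a two-finger parallel gripper is mounted at the origin on the work surface; the furniture and walls round the work are solid. World frame = base frame: x ahead of the robot, y to its left, z up, the work surface at z = 0. Lengths are in m, angles in rad, forces in N, time in s.
With the tool pointing down it reaches from about 0.25 to 0.775 m from the base axis. Payload 4 kg.
Tool frame: the origin (TCP) lies between the finger pads; the fingertips stand 22 mm ahead of it and the grasp point (between the pads) lies 3 mm ahead of it (ctrl.tip_extent is the distance from the TCP to the fingertips, in m); z points along the fingers, y is the line along which they close (so a half turn about z gives the same grasp; the last joint's range is limited). The gripper opens to 85 mm and grips with 20 to 120 N. Pads are 22 mm wide; open, the fingers measure 114 mm over their backs; the gripper's body (76 mm by 85 mm) begins 54 mm behind the grasp point. The pads swing forward as they close: fully open they stand 13 mm farther back than shut.
Start: joints at [1.086, 0.087, 1.371, -0, 1.684, -0.103], TCP at [0.205, 0.51, 0.253] pointing down, gripper open.
Joint ranges: [-3.1, 3.1], [-0.76, 2.03], [0.27, 2.55], [-1.08, 4.22], [0.17, 2.65], [-2.57, 2.57]. Speed limits (rad/s): [2.79, 2.79, 3.14, 3.14, 3.14, 3.14].

## Interface

Orientations are given as a unit quaternion [x, y, z, w].
In Python, from plant import ctrl, imaging, spotter gives the robot as it stands.
- The arm moves only by the tool send_rows, never from a script. Its argument "steps" is one flat list of numbers, 5 for each row, row after row: the shift along the tool's x, y, z in cm, then the turn about the tool's z in degrees, then the opening, from 0 (shut) to 1 (fully open). In form: [x, y, z, yaw, jaw, x, y, z, yaw, jaw, ...]. A call has exactly 8 rows; each row shifts and turns the commanded pose from where the row before left it, along the tool's axes as they then stand; what a row does not reach is not made up. A row lasts 1/8 s, in which the tool goes at most 62.5 mm and 10.7 degrees, less where a joint would pass 70% of its speed; a pose out of reach is approached as far as the arm can. A call with a gripper value outside its range is refused whole. The fingers move at their own pace and stop on an object; "grip_force" is the grip in N (left out, the last holds). Time passes only in rows, so rows that do not move let the fingers close, or fill a call up. It gives the time, the measured TCP pose, the force, the opening and the grip force at its end, in the units of the state.
- ctrl.state(): the state, without advancing time (a new reading comes with each control period).
- imaging.get_image(name): name is "side" or "top" or "wrist"; returns the picture (400x640x3 uint8, blue, green, red); there is no depth.
- imaging.camera_model(name): a dict with "fx", "fy", "cx", "cy" (pixels), "eye" and "attitude" of the camera in the world; the wrist camera has in their place "T_tool_cam" (4x4, takes a point from camera to tool coordinates, whose origin is the TCP and whose axes are the flange's). Camera axes: x right, y up, looking along -z (the intrinsics and any distortion apply to the point x, -y, -z); pixel columns grow to the right and rows downward; lengths in m; the calibration is good to about 2 mm. A picture is of the moment at which its call begins: read the wrist's pose just before it. camera_model takes no time and is no camera call.
- ctrl.close_job(): hands the job in; it is judged then, once.
Trained networks look in the newest picture that a camera, given by its name, has taken for a name from the list of things; names that differ only in an ending like _2 or _b are one class to them, and where a whole thing is asked for, a point or a joint stands for the part that bears it (a point fixed in the world has none). Each returns a list of dicts, best first, with "p" (0 to 1); they miss things now and then, are a little off and sometimes report something else, mostly with a low value. They report only what shows in the picture. A call takes as long as a camera call.
- spotter.search_frame(query, camera): "extent" ([left, top, width, height] in pixels, round what is visible of it).
- spotter.masks_of(query, camera): "pixels" (400x640 bool, what is visible of it) and "extent" ([left, top, width, height] in pixels, round what is visible of it).
The state is a dict: "time_s": time; "joint_pos": joint angles; "dq": joint speeds; "effort": joint torques, N m; "tool_pos": TCP position; "ee_rot": TCP orientation; "ft_force": force on the tool from outside, world axes, zero at the start; "ft_torque": the same for the moment, N m; "opening": opening from 0.0 (shut) to 1.0 (fully open); "grasp_force": force on a finger pad.
Only numpy, scipy, OpenCV 4.12 (cv2) and the standard library are available. Lean on these libraries where they do the work, as an engineer would, in place of code of your own. Each camera call takes 0.05 s, during which the arm holds its last target. There are 200 camera calls.

## Task

Draw the cassettes one by one out of the front of the covered magazine. Push each blue one down into a free slot of the dock, handle towards the dock's front, until it is fully home and the yellow latch has snapped shut over it, and put the orange ones (rejected) into the clear tray. When all the blue ones are latched in, press the green start button right down; leave the grey blank in its slot and the other things on the bench where they are.

Things in the scene. Friction and masses are not known exactly. Their poses are not given: they have to be found in the camera images.
- magazine: grey covered magazine, blue roof, fixed, 76 mm high, 236 wide; origin on the worktop under the middle, x to its rear. Five bays, 24 mm wide, at y = +88, +44, 0, -44, -88 mm, open only at the front (face at x = -32 mm). Cassette handles stick out there, 32 mm gap between neighbours: open the gripper part way. Pull a cassette 60 to 70 mm straight out along -x before lifting it.
- orange_1_grip (a point): orange cassette, grip point: middle of its handle tab (44 long x 12 thick x 24 mm tall), which sticks out of the upper end of an upright plate 52 long x 20 thick x 62 tall; 80 g. Axes: z up, x from handle to plate, y across. Underside 48 mm below this point, plate middle 50 mm along +x. May be absent. Starts in a bay on its 6 mm floor, this point 54 mm up
- orange_1: the same orange cassette: middle of its plate's underside, axes as above. All cassettes have white plates, coloured panels and handle, and at the foot, below the handle, a toe 8 mm wide and 10 mm tall that sticks out 8 mm, which the dock's latch holds
- orange_2_grip (a point): second orange cassette; may be absent. Shape, grip point and axes as orange_1's (see there). This point: middle of its handle.
- orange_2: second orange cassette: middle of its plate's underside
- blue_1_grip (a point): blue cassette, blue handle and panels; may be absent. Shape, grip point and axes as orange_1's (see there). This point: middle of its handle.
- blue_2_grip (a point): blue cassette, blue handle and panels; may be absent. Shape, grip point and axes as orange_1's (see there). This point: middle of its handle.
- blue_3_grip (a point): blue cassette, blue handle and panels; may be absent. Shape, grip point and axes as orange_1's (see there). This point: middle of its handle.
- slot_1 (a point): dock slot 1 (leftmost; pitch 44 mm): where a cassette's grip point lies when home, 56 mm above the worktop. Axes as the cassette's: lower it straight down, axes matching. Slot 23 mm wide, lead-ins; floor 48 mm below, walls end 11 mm or more below this point; console behind 6 mm above it. It stops on the latch slope about 20 mm above home; push on (5 to 15 N) till it is home and the latch snaps over its toe
- latch_1 (a joint): yellow spring latch at the front foot of slot 1, a bolt sliding outwards: 0 shut, 0.010 m fully open; 4 N to start, 8 N fully open. Its top is 23 mm below the slot point. The toe of a cassette pressed down pushes it open by its slope; it then snaps back over the toe by itself
- slot_2 (a point): dock slot 2, counted from the left: the home place of a cassette's grip point, as for slot 1. A cassette pushed by its handle alone may stay hung up at the rear (nose down): then press on the rear of its plate's top, 14 mm above the grip point
- latch_2 (a joint): yellow spring latch of slot 2, as for slot 1: 0 shut, 0.010 m open
- slot_3 (a point): dock slot 3, counted from the left: the home place of a cassette's grip point, as for slot 1. A cassette pushed by its handle alone may stay hung up at the rear (nose down): then press on the rear of its plate's top, 14 mm above the grip point
- latch_3 (a joint): yellow spring latch of slot 3, as for slot 1: 0 shut, 0.010 m open
- slot_4 (a point): dock slot 4, counted from the left: the home place of a cassette's grip point, as for slot 1. A cassette pushed by its handle alone may stay hung up at the rear (nose down): then press on the rear of its plate's top, 14 mm above the grip point
- latch_4 (a joint): yellow spring latch of slot 4, as for slot 1: 0 shut, 0.010 m open
- blank_1_mid (a point): grey blanking block without a handle (52 x 20 x 34 mm, point at its middle), latched in one of the slots, which is therefore taken: it lies 50 mm along +x and 31 mm below that slot's point. Only one of the two blanks is present. Leave it in.
- blank_2_mid (a point): grey blanking block without a handle (52 x 20 x 34 mm, point at its middle), latched in one of the slots, which is therefore taken: it lies 50 mm along +x and 31 mm below that slot's point. Only one of the two blanks is present. Leave it in.
- tray: clear acrylic tray, loose, 180 (x) x 90 (y) x 20 mm, walls 4 mm, floor 4 mm thick, 120 g; origin at the middle of its underside on the worktop. Open at the top.
- start_top (a point): top of the green start button (28 mm across), on the left of the dock's grey console, which is 62 mm high; pressed straight down
- start (a joint): green start button: 0 = up, 0.006 m = fully down (5 N); it springs back
- timer: bystander: white timer, 62x62x18 mm; origin at its underside. Leave alone.
- marker: bystander: red-capped marker lying flat, 138x12x12 mm; origin at its underside. Leave alone.

How it is judged:
On the way, in this order (a step that is already met when the one before it is completed fails the run):
1. every blue cassette present is fully home in a slot with its latch shut (((horizontal distance between blue_1_grip and slot_1 below 0.009 m and z of blue_1_grip in the frame of slot_1 between -0.005 and 0.004 m and angle between the x axis of blue_1_grip and the x axis of slot_1, either way round below 0.14 rad and value of joint latch_1 below 0.002 m) or (horizontal distance between blue_1_grip and slot_2 below 0.009 m and z of blue_1_grip in the frame of slot_2 between -0.005 and 0.004 m and angle between the x axis of blue_1_grip and the x axis of slot_2, either way round below 0.14 rad and value of joint latch_2 below 0.002 m) or (horizontal distance between blue_1_grip and slot_3 below 0.009 m and z of blue_1_grip in the frame of slot_3 between -0.005 and 0.004 m and angle between the x axis of blue_1_grip and the x axis of slot_3, either way round below 0.14 rad and value of joint latch_3 below 0.002 m) or (horizontal distance between blue_1_grip and slot_4 below 0.009 m and z of blue_1_grip in the frame of slot_4 between -0.005 and 0.004 m and angle between the x axis of blue_1_grip and the x axis of slot_4, either way round below 0.14 rad and value of joint latch_4 below 0.002 m)) and ((horizontal distance between blue_2_grip and slot_1 below 0.009 m and z of blue_2_grip in the frame of slot_1 between -0.005 and 0.004 m and angle between the x axis of blue_2_grip and the x axis of slot_1, either way round below 0.14 rad and value of joint latch_1 below 0.002 m) or (horizontal distance between blue_2_grip and slot_2 below 0.009 m and z of blue_2_grip in the frame of slot_2 between -0.005 and 0.004 m and angle between the x axis of blue_2_grip and the x axis of slot_2, either way round below 0.14 rad and value of joint latch_2 below 0.002 m) or (horizontal distance between blue_2_grip and slot_3 below 0.009 m and z of blue_2_grip in the frame of slot_3 between -0.005 and 0.004 m and angle between the x axis of blue_2_grip and the x axis of slot_3, either way round below 0.14 rad and value of joint latch_3 below 0.002 m) or (horizontal distance between blue_2_grip and slot_4 below 0.009 m and z of blue_2_grip in the frame of slot_4 between -0.005 and 0.004 m and angle between the x axis of blue_2_grip and the x axis of slot_4, either way round below 0.14 rad and value of joint latch_4 below 0.002 m)) and ((horizontal distance between blue_3_grip and slot_1 below 0.009 m and z of blue_3_grip in the frame of slot_1 between -0.005 and 0.004 m and angle between the x axis of blue_3_grip and the x axis of slot_1, either way round below 0.14 rad and value of joint latch_1 below 0.002 m) or (horizontal distance between blue_3_grip and slot_2 below 0.009 m and z of blue_3_grip in the frame of slot_2 between -0.005 and 0.004 m and angle between the x axis of blue_3_grip and the x axis of slot_2, either way round below 0.14 rad and value of joint latch_2 below 0.002 m) or (horizontal distance between blue_3_grip and slot_3 below 0.009 m and z of blue_3_grip in the frame of slot_3 between -0.005 and 0.004 m and angle between the x axis of blue_3_grip and the x axis of slot_3, either way round below 0.14 rad and value of joint latch_3 below 0.002 m) or (horizontal distance between blue_3_grip and slot_4 below 0.009 m and z of blue_3_grip in the frame of slot_4 between -0.005 and 0.004 m and angle between the x axis of blue_3_grip and the x axis of slot_4, either way round below 0.14 rad and value of joint latch_4 below 0.002 m))), for 0.2 s.
2. the green start button is pressed down (value of joint start above 0.0045 m), for 0.05 s.
At the end, for the whole second after the job is handed in: Every blue cassette present is home in a dock slot (grip point within 9 mm sideways and 4 mm in height of the slot point, turned under 0.14 rad), latch shut (under 2 mm); orange ones rest in the level tray (foot inside its walls, standing, lying or leaning); button up (all of step 1 and x of orange_1 in the frame of tray between -0.088 and 0.088 m and y of orange_1 in the frame of tray between -0.045 and 0.045 m and x of orange_1_grip in the frame of tray between -0.098 and 0.098 m and y of orange_1_grip in the frame of tray between -0.08 and 0.08 m and height (world z) of each of orange_1_grip, orange_2_grip below 0.07 m and z of each of orange_1, orange_2 in the frame of tray above -0.002 m and linear speed of each of orange_1, orange_2, tray below 0.02 m/s and x of orange_2 in the frame of tray between -0.088 and 0.088 m and y of orange_2 in the frame of tray between -0.045 and 0.045 m and x of orange_2_grip in the frame of tray between -0.098 and 0.098 m and y of orange_2_grip in the frame of tray between -0.08 and 0.08 m and angle between tray's own z axis and vertical below 0.1 rad and value of joint start below 0.002 m); the robot touches nothing.
It fails at once if a grey blank is pulled out or shifted more than 15 mm (distance of any of blank_1_mid, blank_2_mid from where it was at the start of the episode above 0.015 m).
It fails at once if a bystander is moved more than 30 mm (distance of any of timer, marker from where it was at the start of the episode above 0.03 m).
Of blue_1, blue_2, blue_3, orange_1, orange_2 only 4 to 5 are there at a start; the rules pass over those that are not, and their reading is None.
Of blank_1, blank_2 only 1 to 1 are there at a start; the rules pass over those that are not, and their reading is None.
At some moment in a run one of tray may be knocked a few centimetres aside while the robot is not near it.
It also fails if it takes over 210 s, if anything falls off the work surface, if the arm or the gripper's body presses on something with over 40 N, if the wrist force passes 120 N, or if a joint passes its speed limit or range.

## Working session

There is one attempt and no reset: what is moved stays moved. The work goes in short steps, Python scripts to look and compute and a tool call to move; the robot and the scene stay as the last step left them, time stands still between calls to the robot, and variables do not carry over. Pictures are saved under pics/ and viewed, at most 14 in all, crops included, and the job is handed in when it is done.

Besides the shell and the picture viewer there is one more tool, called after ">>>" as name(argument=value, ...), one argument or row to a line, values as JSON. send_rows: Moves the arm, as the interface text tells. Its arguments: {"type":"object","properties":{"steps":{"type":"array"},"grip_force":{"type":"number"}},"required":["steps"]}

```bash
mkdir -p pics; python3 - <<'E'
from plant import ctrl, imaging, spotter
import cv2, json
print(ctrl.state()); print(ctrl.tip_extent)
for n in ["side","top","wrist"]:
    im=imaging.get_image(n); cv2.imwrite(f"pics/{n}0.png",im); print(n,imaging.camera_model(n))
E
ls
```

```text
{'time_s': 0.0, 'joint_pos': array([ 1.08590885e+00,  8.79577378e-02,  1.37228266e+00, -2.45278661e-05,
        1.68357621e+00, -1.03096499e-01]), 'dq': array([ 0.00011356,  0.00023884,  0.00072477, -0.00081216, -0.0012274 ,
        0.00145373]), 'effort': array([ 1.38903655e-03, -3.51875103e+01, -3.13269854e+01, -3.61402249e-05,
        1.07713917e-02,  1.45621533e-05]), 'tool_pos': array([0.20471895, 0.50999483, 0.25212315]), 'ee_rot': array([ 1.89739417e-01,  9.81833854e-01, -1.06780146e-03, -3.10559510e-04]), 'ft_force': array([-0.18559858,  0.47488903,  0.68366757]), 'ft_torque': array([-0.02135595,  0.04372231, -0.01939217]), 'grasp_force': 0.0, 'opening': 0.9997823004270505}
0.022
side {'fx': 375.73759563265514, 'fy': 375.73759563265514, 'cx': 321.17507693572225, 'cy': 200.65174209379666, 'eye': array([0.21136338, 0.40622943, 0.60797087]), 'attitude': array([-0.08432383,  0.43186042,  0.88354003, -0.16044654])}
top {'fx': 365.8471350062223, 'fy': 365.8471350062223, 'cx': 321.8794168763049, 'cy': 204.95380902139829, 'eye': array([ 0.33964461, -0.22797053,  0.93748429]), 'attitude': array([-0.05783821,  0.04220837,  0.71324834, -0.69724458])}
wrist {'fx': 300.6127975470984, 'fy': 300.6127975470984, 'cx': 323.2000661579459, 'cy': 202.2376135786501, 'T_tool_cam': array([[-2.82397893e-04,  9.64974244e-01,  2.62344484e-01,
         6.71771314e-02],
       [ 9.99998851e-01,  6.63272214e-04, -1.36325731e-03,
         6.09424436e-04],
       [-1.48951400e-03,  2.62343797e-01, -9.64973323e-01,
        -1.20535939e-01],
       [ 0.00000000e+00,  0.00000000e+00,  0.00000000e+00,
         1.00000000e+00]])}
pics
```

View pics/top0.png

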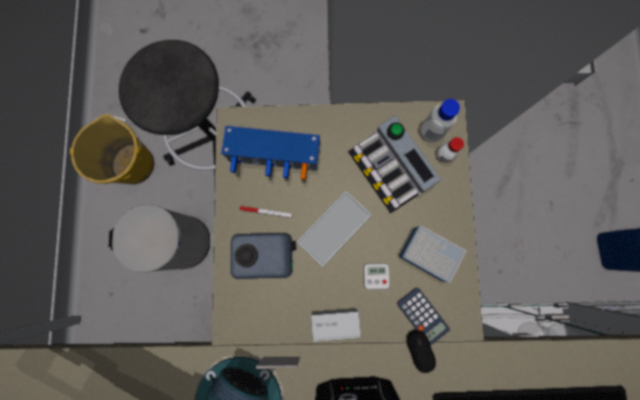

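View pics/side0.png

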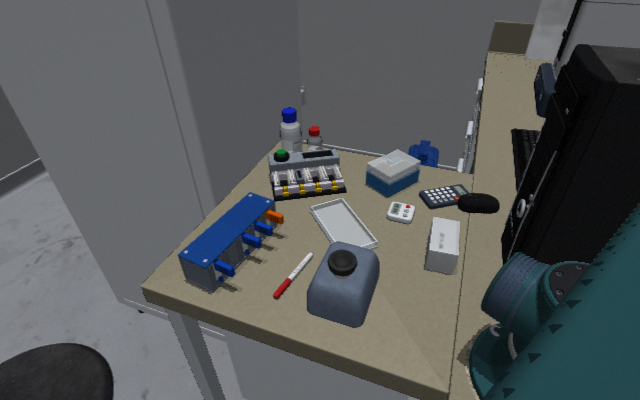

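Top view: magazine (blue roof) spans px ~(222..320, 127..170), with blue handles at columns ~235, 268, 287 and an orange one at ~304. The tray is at (335,228), and the dock is at (393,165), rotated, with its button at (397,130). So there are 4 cassettes.

```bash
cat > h.py <<'E'
import numpy as np, cv2
from scipy.spatial.transform import Rotation as R
from plant import ctrl, imaging, spotter
def cam(n,st=None):
    m=imaging.camera_model(n)
    if n=="wrist":
        st=st or ctrl.state(); T=m["T_tool_cam"]; r=R.from_quat(st["ee_rot"]).as_matrix()
        return m, r@T[:3,:3], r@T[:3,3]+st["tool_pos"]
    return m, R.from_quat(m["attitude"]).as_matrix(), np.array(m["eye"])
def ray(c,uv):
    m,A,e=c; uv=np.atleast_2d(uv).astype(float)
    d=np.c_[(uv[:,0]-m["cx"])/m["fx"],-(uv[:,1]-m["cy"])/m["fy"],-np.ones(len(uv))]@A.T
    return e,d
def at_z(c,uv,z):
    e,d=ray(c,uv); return e+d*((np.broadcast_to(z,len(d))-e[2])/d[:,2])[:,None]
def proj(c,P):
    m,A,e=c; q=(np.atleast_2d(P)-e)@A
    return np.c_[m["cx"]-m["fx"]*q[:,0]/q[:,2], m["cy"]+m["fy"]*q[:,1]/q[:,2]]
def yaw(st=None):   # world heading of the tool x axis
    r=R.from_quat((st or ctrl.state())["ee_rot"]).as_matrix(); return np.degrees(np.arctan2(r[1,0],r[0,0]))
def to(x,y,z,head=None,st=None):
    """move to TCP x,y,z and heading of tool x (deg): shift in tool cm (before turn), yaw deg"""
    st=st or ctrl.state(); r=R.from_quat(st["ee_rot"]).as_matrix()
    d=r.T@(np.array([x,y,z])-st["tool_pos"])*100
    t=0 if head is None else -((head-yaw(st)+180)%360-180)
    return np.round(d,2), round(t,1)
def snap(n,f=None):
    st=ctrl.state(); im=imaging.get_image(n)
    if f: cv2.imwrite("pics/"+f,im)
    return im, cam(n,st)
E
python3 - <<'E'
from h import *
im=cv2.imread("pics/top0.png"); c=cam("top")
a=cv2.resize(im[115:190,212:332],None,fx=6,fy=6,interpolation=cv2.INTER_CUBIC)
b=cv2.resize(im[100:220,340:470],None,fx=5,fy=5,interpolation=cv2.INTER_CUBIC)
cv2.imwrite("pics/mag.png",a);cv2.imwrite("pics/dock.png",b)
print(yaw())
h=cv2.cvtColor(im,cv2.COLOR_BGR2HSV)
roof=((h[...,0]>100)&(h[...,0]<125)&(h[...,1]>150)&(h[...,2]>60)).astype(np.uint8)
roof[:, :215]=0;roof[:,330:]=0;roof[190:]=0
op=cv2.morphologyEx(roof,cv2.MORPH_OPEN,np.ones((15,15)))
r=cv2.boxPoints(cv2.minAreaRect(cv2.findNonZero(op)))
print(r);print(at_z(c,r,.076).round(4))
for n in ["tray","start_top","latch_1","blank_1_mid","timer","marker"]:
    try:
        for k in spotter.search_frame(n,"top")[:5]:
            l,t,w,hh=k["extent"];print(n,round(k["p"],2),[int(v) for v in k["extent"]],at_z(c,[l+w/2,t+hh/2],.03)[0].round(3))
    except Exception as ex: print(n,ex)
E
```

```text
158.1250849111843
[[225.7921  155.07922]
 [228.6436  126.56436]
 [317.9505  135.49506]
 [315.099   164.00992]]
[[ 0.5914  0.0219  0.076 ]
 [ 0.6638  0.016   0.076 ]
 [ 0.6345 -0.2042  0.076 ]
 [ 0.5631 -0.1959  0.076 ]]
tray 0.98 [295, 190, 75, 77] [ 0.408 -0.236  0.03 ]
start_top 0.61 [221, 128, 100, 38] [ 0.621 -0.084  0.03 ]
start_top 0.44 [392, 125, 8, 9] [ 0.659 -0.404  0.03 ]
latch_1 0.59 [371, 179, 13, 6] [ 0.521 -0.351  0.03 ]
latch_1 0.52 [364, 167, 9, 6] [ 0.555 -0.33   0.03 ]
latch_1 0.47 [384, 199, 6, 2] [ 0.475 -0.373  0.03 ]
blank_1_mid 0.48 [371, 152, 23, 20] [ 0.573 -0.367  0.03 ]
marker 0.73 [237, 205, 56, 11] [ 0.457 -0.068  0.03 ]
```

View pics/mag.png

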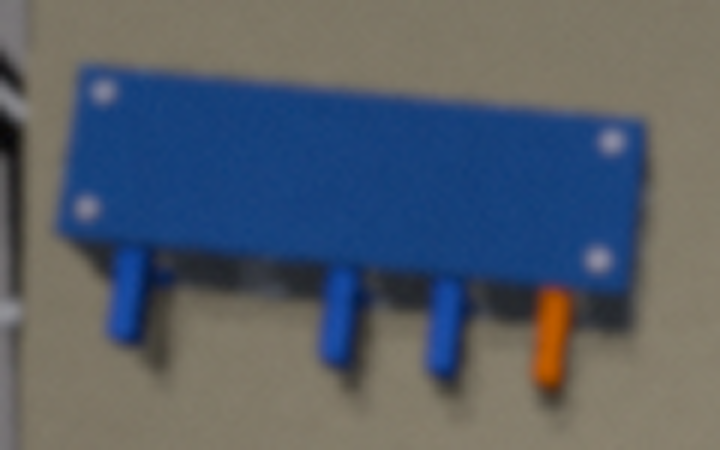

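View pics/dock.png

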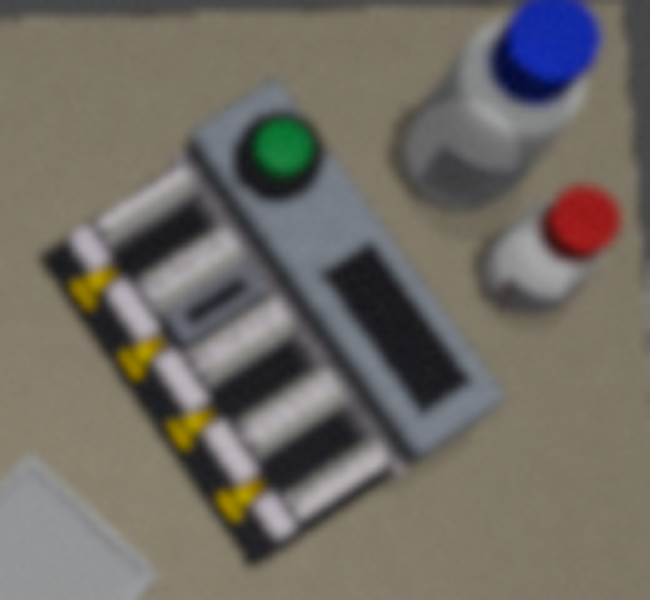

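Zoomed: the magazine's empty bay is the second from the left, blue cassettes are in bays 1, 3 and 4, and the orange one is in bay 5. In the dock, slot 2 holds the blank (crop 218,300), so slots 1, 3 and 4 are free. The green button is at crop (284,147).

```bash
python3 - <<'E'
from h import *
c=cam("top")
m=np.array([[82,66],[645,122],[628,290],[58,232]])/6-.4+[212,115]
P=at_z(c,m,.076);print("mag",P.round(4),P.mean(0).round(4), [np.linalg.norm(P[i]-P[(i+1)%4]).round(4) for i in range(4)])
v=(P[0]+P[3]-P[1]-P[2]);print(np.degrees(np.arctan2(v[1],v[0]))-90)
d=np.array([[275,82],[500,395],[415,458],[190,143]])/5-.4+[340,100]
P=at_z(c,d,.062);print("console",P.round(4),P.mean(0).round(4),[np.linalg.norm(P[i]-P[(i+1)%4]).round(4) for i in range(4)])
v=(P[0]+P[3]-P[1]-P[2]);print(np.degrees(np.arctan2(v[1],v[0]))-90)
print("lat",at_z(c,np.array([[92,287],[140,357],[190,428],[238,500]])/5-.4+[340,100],.033).round(4))
print("btn",at_z(c,np.array([[284,147]])/5-.4+[340,100],.07).round(4))
print(to(.55,-.085,.17,172.4), to(.55,-.085,.17))
E
```

```text
mag [[ 0.6665  0.0244  0.076 ]
 [ 0.6358 -0.207   0.076 ]
 [ 0.5657 -0.1988  0.076 ]
 [ 0.5963  0.0331  0.076 ]] [ 0.6161 -0.0871  0.076 ] [np.float64(0.2334), np.float64(0.0706), np.float64(0.2338), np.float64(0.0708)]
-7.5356430039038145
console [[ 0.6841 -0.3958  0.062 ]
 [ 0.5222 -0.4966  0.062 ]
 [ 0.4923 -0.4538  0.062 ]
 [ 0.6538 -0.3523  0.062 ]] [ 0.5881 -0.4246  0.062 ] [np.float64(0.1907), np.float64(0.0522), np.float64(0.1907), np.float64(0.0531)]
-57.96947820637077
lat [[ 0.5896 -0.3036  0.033 ]
 [ 0.5526 -0.3265  0.033 ]
 [ 0.5155 -0.3501  0.033 ]
 [ 0.4783 -0.3724  0.033 ]]
btn [[ 0.6475 -0.3971  0.07  ]]
(array([-54.2 , -42.4 ,   8.33]), np.float64(-14.3)) (array([-54.2 , -42.4 ,   8.33]), 0)
```

>>> send_rows(
  steps=[-3.87,-3.03,0.2,0,0.35,-3.87,-3.03,0.2,0,0.35,-3.87,-3.03,0.2,0,0.35,-3.87,-3.03,0.2,0,0.35,-3.87,-3.03,0.2,0,0.35,-3.87,-3.03,0.2,0,0.35,-3.87,-3.03,0.2,0,0.35,-3.87,-3.03,0.2,0,0.35],
)

```text
time_s: 1.45
tool_pos: [0.4025, 0.1687, 0.2376]
ee_rot: [0.19, 0.982, 0.0, 0.0]
ft_force: [0.5, 0.5, -0.3]
opening: 0.348
grasp_force: 0.0
```

>>> send_rows(
  steps=[-3.87,-3.03,0.9,0,0.35,-3.87,-3.03,0.9,0,0.35,-3.87,-3.03,0.9,0,0.35,-3.87,-3.03,0.9,0,0.35,-3.87,-3.03,0.9,0,0.35,-3.87,-3.03,0.9,0,0.35,0,0,1.3,-7.15,0.35,0,0,0,-7.15,0.35],
)

```text
time_s: 2.45
tool_pos: [0.5491, -0.0858, 0.1684]
ee_rot: [0.065, 0.998, 0.0, -0.002]
ft_force: [-0.3, -0.0, -0.3]
opening: 0.35
grasp_force: 0.0
```

```bash
python3 - <<'E'
from h import *
snap("wrist","w1.png"); print(ctrl.state()["tool_pos"],yaw(),ctrl.state()["opening"],ctrl.state()["joint_pos"])
E
```

```text
[ 0.54937923 -0.08558939  0.16925238] 172.74175611250948 0.3455101472285405 [-2.56595662e-01  1.33076181e-01  1.48776994e+00  1.30030850e-04
  1.52271897e+00 -1.70071774e+00]
```

View pics/w1.png

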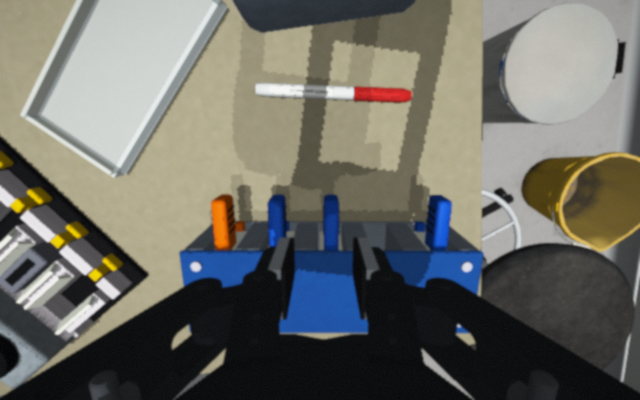

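Wrist view: orange handle at (223,222), blue handles at (277,222), (330,222) and (439,222). The roof front edge is at row ~251 with corners (181,252) and (481,250), and the tray is at the upper left. Next I fit the handle boxes.

```bash
cat >> h.py <<'E'
from scipy.optimize import minimize
def boxmask(c,T,b,shape=(400,640)):
    """silhouette of box b=(x0,x1,y0,y1,z0,z1) in pose T=(x,y,deg)"""
    a=np.radians(T[2]); X,Y,Z=np.meshgrid(b[0:2],b[2:4],b[4:6]); X,Y,Z=X.ravel(),Y.ravel(),Z.ravel()
    P=np.c_[T[0]+np.cos(a)*X-np.sin(a)*Y,T[1]+np.sin(a)*X+np.cos(a)*Y,Z]
    q=cv2.convexHull(proj(c,P).astype(np.float32)); m=np.zeros(shape,np.uint8)
    cv2.fillConvexPoly(m,np.round(q*16).astype(np.int32),255,cv2.LINE_AA,4); return m/255.
def fit(c,mask,boxes,T0,roi,scale=(.004,.004,1.5)):
    r0,r1,c0,c1=roi
    def cost(p):
        T=np.array(T0)+p*np.array(scale); m=np.max([boxmask(c,T,b) for b in boxes],0)
        return np.abs(m-mask)[r0:r1,c0:c1].sum()
    s=min((minimize(cost,p0,method="Nelder-Mead",options=dict(xatol=.01,fatol=.1)) for p0 in ([0,0,0],[1,1,.5],[-1,-1,-.5])),key=lambda s:s.fun)
    return np.array(T0)+s.x*np.array(scale), s.fun/mask[r0:r1,c0:c1].sum()
def colour(im,name):
    h=cv2.cvtColor(im,cv2.COLOR_BGR2HSV); H,S,V=h[...,0],h[...,1],h[...,2]
    lo,hi={"blue":(100,125),"orange":(5,19),"yellow":(20,34),"green":(45,85)}[name]
    return ((H>=lo)&(H<=hi)&(S>130)&(V>50)).astype(float)
E
python3 - <<'E'
from h import *
st=ctrl.state(); im=cv2.imread("pics/w1.png"); c=cam("wrist",st)
mask=np.maximum(colour(im,"blue"),colour(im,"orange"))
# roof corners
P=at_z(c,[[181,252],[481,250]],.076);print(P.round(4),np.linalg.norm(P[0]-P[1]))
B=[(-72,-20,y-6,y+6,42,66) for y in (88,0,-44,-88)]+[(-32,32,-118,118,74,76)]
B=[tuple(np.array(b)/1000) for b in B]
print(fit(c,mask,B,(.616,-.087,-7.5),(195,258,150,500)))
print([np.round(np.nonzero(mask[215:225,a:b].mean(0)>.5)[0][[0,-1]]+a,1) for a,b in((200,250),(255,300),(310,350),(420,460))])
E
```

```text
[[ 0.5661 -0.1971  0.076 ]
 [ 0.5939  0.0325  0.076 ]] 0.2312849297346791
(array([ 0.61302805, -0.08645528, -7.32605964]), np.float64(0.33654327397331396))
[array([212, 233]), array([269, 283]), array([324, 338]), array([428, 449])]
```

```bash
python3 - <<'E'
from h import *
st=ctrl.state(); im=cv2.imread("pics/w1.png"); c=cam("wrist",st)
mask=np.maximum(colour(im,"blue"),colour(im,"orange"))
T=(.6135,-.0865,-7.2)
for y,(a,b) in zip((-88,-44,0,88),((200,250),(255,300),(310,350),(420,460))):
    m=boxmask(c,T,(-.072,-.028,(y-6)/1e3,(y+6)/1e3,.042,.066))
    f=lambda q:[np.nonzero(q[r,a:b]>.5)[0][[0,-1]]+a for r in (205,215,225,235)]
    g=lambda q:np.nonzero(q[:,a:b].sum(1)>4)[0][0]
    print(y,f(mask),f(m),g(mask),g(m))
print(to(.5529,-.1675,.067,172.8))
tr=at_z(c,[[23,113],[121,175],[227,8]],.02);print("tray corners z=.02",tr.round(3))
E
```

```text
-88 [array([211, 232]), array([212, 232]), array([212, 244]), array([213, 234])] [array([209, 235]), array([210, 235]), array([211, 236]), array([212, 237])] 195 192
-44 [array([269, 284]), array([269, 283]), array([268, 288]), array([268, 285])] [array([266, 286]), array([267, 286]), array([267, 287]), array([268, 287])] 195 192
0 [array([324, 337]), array([324, 338]), array([324, 338]), array([324, 337])] [array([323, 339]), array([323, 339]), array([323, 339]), array([323, 338])] 195 192
88 [array([429, 450]), array([432, 449]), array([420, 448]), array([426, 448])] [array([426, 453]), array([425, 451]), array([424, 450]), array([423, 449])] 196 192
(array([-1.4 , -8.08, 10.22]), np.float64(-0.1))
tray corners z=.02 [[ 0.444 -0.331  0.02 ]
 [ 0.507 -0.264  0.02 ]
 [ 0.388 -0.141  0.02 ]]
```

>>> send_rows(
  steps=[-0.7,-4.04,0,0,0.33,-0.7,-4.04,0,0,0.33,0,0,3,0,0.33,0,0,3,0,0.33,0,0,2.5,0,0.33,0,0,1.2,0,0.33,0,0,0.5,0,0.33,0,0,0,0,0.33],
  grip_force=40,
)

```text
time_s: 3.5
tool_pos: [0.5534, -0.1671, 0.069]
ee_rot: [0.066, 0.998, -0.0, 0.001]
ft_force: [0.5, 0.7, 0.3]
opening: 0.331
grasp_force: 0.0
```

>>> send_rows(
  steps=[0,0,0,0,0,0,0,0,0,0,0,0,0,0,0,0,0,0,0,0,1.5,0,0,0,0,2,0,0,0,0,2,0,0,0,0,1.5,0,0,0,0],
)

```text
time_s: 4.5
tool_pos: [0.4824, -0.1575, 0.0679]
ee_rot: [0.066, 0.998, 0.0, -0.0]
ft_force: [0.4, -0.5, -1.1]
opening: 0.124
grasp_force: 43.3
```

```bash
python3 - <<'E'
from h import *
s=ctrl.state(); print(s["tool_pos"],yaw(),s["opening"],s["grasp_force"],s["ft_force"])
im,c=snap("wrist","w2.png")
E
```

```text
[ 0.48240984 -0.15753899  0.06790189] 172.4225668405217 0.12435960561783248 43.27861189842224 [ 0.42048954 -0.51584565 -1.137902  ]
```

View pics/w2.png

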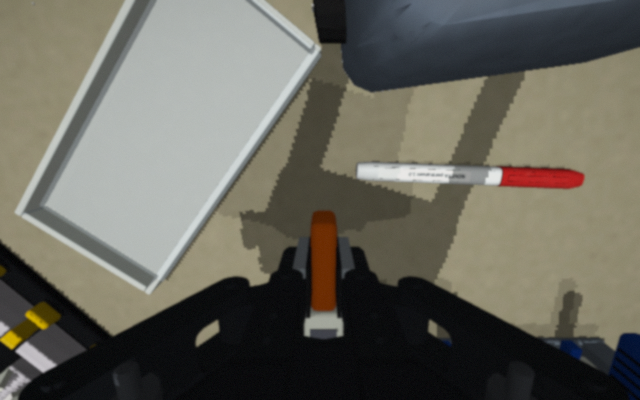

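```bash
cat >> h.py <<'E'
def rows(x,y,z,head): print("to",*to(x,y,z,head), "| after turn axes:", np.round((lambda a,d:np.array([np.cos(a)*d[0]+np.sin(a)*d[1], np.sin(a)*d[0]-np.cos(a)*d[1], -d[2]])*100)(np.radians(head),np.array([x,y,z])-ctrl.state()["tool_pos"]),2))
E
python3 - <<'E'
from h import *
c=cam("wrist")
P=at_z(c,[[17,212],[150,292],[320,48]],.02);print(P.round(4),np.linalg.norm(P[0]-P[1]),np.linalg.norm(P[2]-P[1]))
v=P[1]-P[2];th=np.degrees(np.arctan2(v[1],v[0]));C=(P[0]+P[2])/2;print(C,th)
for n,uv in(("jugcap top z?",[[342,22]]),):print(at_z(c,uv,.1))
# jug by stereo: cap centre top px(246,256), side px (343,260)
e1,d1=ray(cam("top"),[246,256]);e2,d2=ray(cam("side"),[343,260])
A=np.c_[d1[0],-d2[0]];s=np.linalg.lstsq(A,e2-e1,rcond=None)[0];print("cap",e1+s[0]*d1[0],e2+s[1]*d2[0])
rows(C[0],C[1],.115,th+180)
E
```

```text
[[ 0.4414 -0.3307  0.02  ]
 [ 0.5026 -0.2687  0.02  ]
 [ 0.3785 -0.144   0.02  ]] 0.08717420593252063 0.17596800182799122
[ 0.40991624 -0.23734109  0.02      ] -45.12132395297257
[[ 0.39029541 -0.13913804  0.1       ]]
cap [ 0.34589189 -0.03864421  0.11461807] [ 0.34506961 -0.03883552  0.11456781]
to [ 5.95 -8.89 -4.76] 37.5 | after turn axes: [ -0.72 -10.66  -4.77]
```

>>> send_rows(
  steps=[0,0,-2.4,0,0,0,0,-2.4,0,0,0,0,0,9.4,0,0,0,0,9.4,0,0,0,0,9.4,0,0,0,0,9.3,0,-0.36,-5.33,0,0,0,-0.36,-5.33,0,0,0],
)

```text
time_s: 5.55
tool_pos: [0.4123, -0.2385, 0.1155]
ee_rot: [0.382, 0.924, 0.0, -0.001]
ft_force: [1.0, -1.5, -0.7]
opening: 0.129
grasp_force: 43.3
```

>>> send_rows(
  steps=[0,0,0,0,0,0,0,1.6,0,0,0,0,1.6,0,0,0,0,0.8,0,0,0,0,0.4,0,0,0,0,0.3,0,0,0,0,0,0,0,0,0,0,0,0],
)

```text
time_s: 6.55
tool_pos: [0.4134, -0.2384, 0.0698]
ee_rot: [0.383, 0.924, -0.0, 0.0]
ft_force: [-0.0, -0.0, -0.8]
opening: 0.126
grasp_force: 43.3
```

```bash
python3 - <<'E'
from h import *
s=ctrl.state(); print(s["tool_pos"],yaw(),s["opening"],s["ft_force"])
snap("wrist","w3.png")
E
```

```text
[ 0.41340813 -0.23839189  0.06976589] 134.9252150720469 0.1264969592479101 [-0.01163605 -0.02900632 -0.83699434]
```

View pics/w3.png

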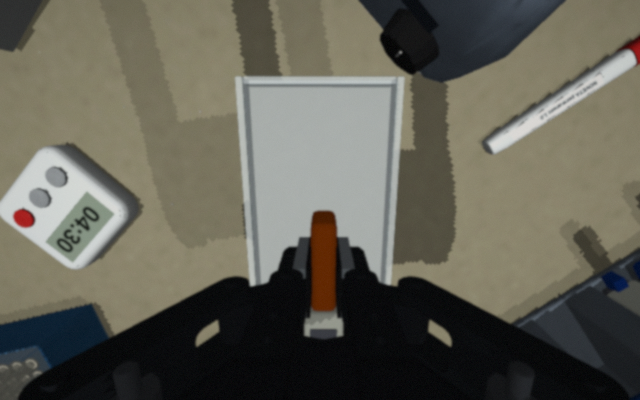

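>>> send_rows(
  steps=[0.6,0,0,0,0,0,0,0.2,0,0,0,0,0.15,0,0,0,0,0,0,0,0,0,0,0,0.35,0,0,0,0,0.35,0,0,-3,0,0.35,0,0,-5,0,0.35],
)

```text
time_s: 7.6
tool_pos: [0.4075, -0.233, 0.1441]
ee_rot: [0.383, 0.924, 0.001, -0.003]
ft_force: [-0.1, -1.0, -0.6]
opening: 0.353
grasp_force: 0.0
```

```bash
python3 - <<'E'
from h import *
s=ctrl.state(); print(s["tool_pos"],yaw(),s["opening"],s["ft_force"])
im,c=snap("wrist"); im2,_=snap("top")
a=cv2.resize(im2[170:290,280:400],(360,360)); cv2.imwrite("pics/w4.png",np.hstack([cv2.resize(im,(440,275)),a[:275]]))
T=(.6135,-.0865,-7.3);t=np.radians(T[2])
for y in (-44,0,88):
    g=np.array(T[:2])+[np.cos(t)*-.05-np.sin(t)*y/1e3, np.sin(t)*-.05+np.cos(t)*y/1e3]; print(y,g.round(4)); rows(g[0],g[1],.16,172.5)
E
```

```text
[ 0.40749587 -0.23297583  0.14405645] 134.91989731196526 0.3527562430709599 [-0.07657662 -1.03944297 -0.5684109 ]
-44 [ 0.5583 -0.1238]
to [-2.4  18.31 -0.76] -37.6 | after turn axes: [-13.05  13.05  -0.82]
0 [ 0.5639 -0.0801]
to [ 0.3  21.78 -0.78] -37.6 | after turn axes: [-13.04  17.45  -0.82]
88 [0.5751 0.0071]
to [ 5.69 28.74 -0.83] -37.6 | after turn axes: [-13.01  26.25  -0.82]
```

View pics/w4.png

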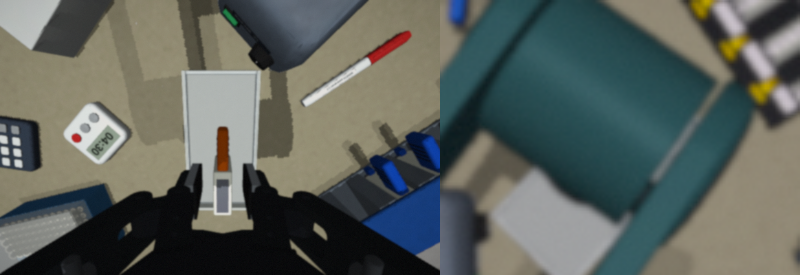

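The orange one stands inside the tray, aligned with it. Next is a close look at the dock.

```bash
python3 - <<'E'
from h import *
rows(.55,-.36,.18,122)
E
```

```text
to [-18.56   1.04  -2.6 ] 12.9 | after turn axes: [-17.83   5.15  -2.82]
```

>>> send_rows(
  steps=[0,0,-1.4,6.5,0.35,0,0,-1.4,6.5,0.35,-4.46,1.29,0,0,0.35,-4.46,1.29,0,0,0.35,-4.46,1.29,0,0,0.35,-4.46,1.29,0,0,0.35,0,0,0,0,0.35,0,0,0,0,0.35],
)

```text
time_s: 8.7
tool_pos: [0.5466, -0.3576, 0.1725]
ee_rot: [0.485, 0.874, 0.0, -0.001]
ft_force: [-0.3, 0.2, -0.3]
opening: 0.351
grasp_force: 0.0
```

```bash
python3 - <<'E'
from h import *
im,c=snap("wrist","w5.png"); s=ctrl.state(); print(s["tool_pos"],yaw())
y=colour(im,"yellow").astype(np.uint8)
n,l,st,ce=cv2.connectedComponentsWithStats(y)
for k in range(1,n):
    if st[k,4]>40: print(st[k],ce[k].round(1),at_z(c,ce[k],.033).round(4))
E
```

```text
[ 0.54641705 -0.35745706  0.17335083] 121.93160468492475
[242 164  20  28 408] [250.9 175.7] [[ 0.4817 -0.3729  0.033 ]]
[291 165  18  26 342] [299.3 176. ] [[ 0.5178 -0.3507  0.033 ]]
[338 165  19  26 344] [347.6 175.9] [[ 0.5537 -0.3283  0.033 ]]
[386 165  20  27 399] [396.  176.3] [[ 0.5899 -0.3062  0.033 ]]
```

View pics/w5.png

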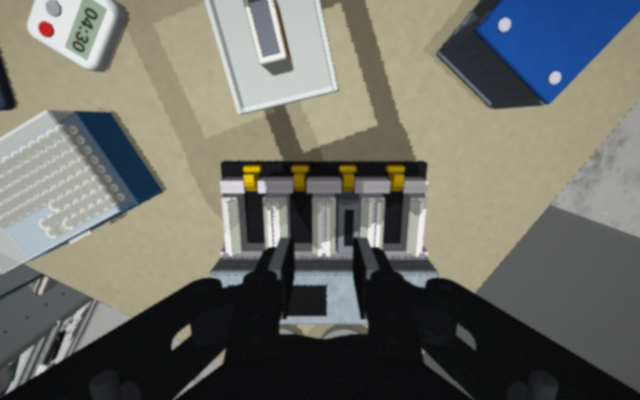

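```bash
python3 - <<'E'
from h import *
im=cv2.imread("pics/w5.png"); c=cam("wrist")
cv2.imwrite("pics/w5z.png",cv2.resize(im[150:290,250:410],None,fx=4.25,fy=4.25,interpolation=cv2.INTER_CUBIC))
# rear dock direction per row at column 348 for several heights, slot-frame x relative to latch centroid
a=np.radians(-58.35);ex=np.array([np.cos(a),np.sin(a)])
L=np.array([.5537,-.3283])
for z in (.033,.042,.045,.062): print(z,[(r,round(float((at_z(c,[348,r],z)[0][:2]-L)@ex)*1000,1)) for r in (164,180,191,195,235,250,258,270)])
E
```

```text
0.033 [(164, -10.4), (180, 3.7), (191, 13.7), (195, 17.3), (235, 55.5), (250, 70.5), (258, 78.7), (270, 91.2)]
0.042 [(164, -11.6), (180, 2.0), (191, 11.6), (195, 15.1), (235, 52.0), (250, 66.5), (258, 74.4), (270, 86.5)]
0.045 [(164, -12.0), (180, 1.4), (191, 10.9), (195, 14.4), (235, 50.8), (250, 65.1), (258, 73.0), (270, 84.9)]
0.062 [(164, -14.4), (180, -1.8), (191, 7.0), (195, 10.3), (235, 44.2), (250, 57.5), (258, 64.8), (270, 75.9)]
```

View pics/w5z.png

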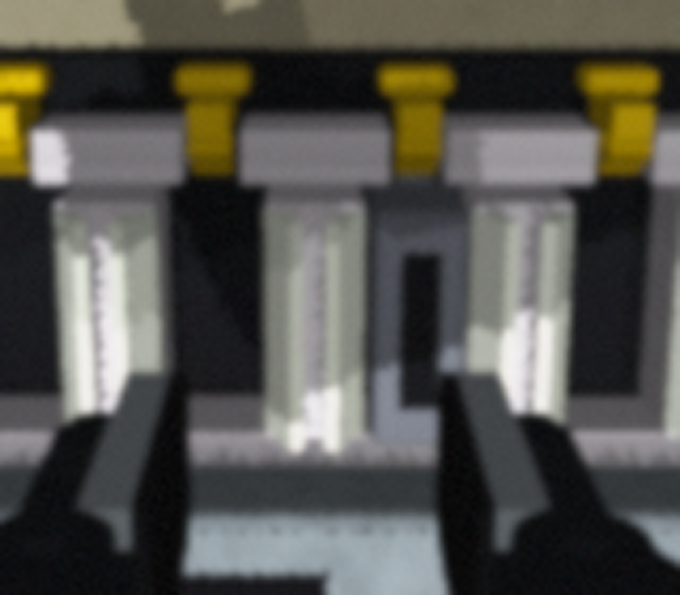

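The zoom shows the blank's top face at crop rows 212–440 in slot 2. Slots 3 and 1 have centre columns ~213 and ~616, and all latches are shut.

```bash
python3 - <<'E'
from h import *
c=cam("wrist")
q=np.array([[213.5,325],[420,325],[616,325]])/4.25+[250,150]
P=at_z(c,q,.042); print(P.round(4))
a=np.radians(-58.35);ex=np.array([np.cos(a),np.sin(a)]);ey=np.array([-ex[1],ex[0]])
L=np.array([[.5899,-.3062],[.5537,-.3283],[.5178,-.3507],[.4817,-.3729]])
print("lat blank/slots", (P[:,:2]-L[1])@ey, "latches",(L-L[1])@ey)
b=at_z(c,np.array([[420,212],[420,440]])/4.25+[250,150],.042);print("blank mid x rel L2",((b[:,:2]-L[1])@ex), "lat",(b[:,:2]-L[1])@ey)
bl=b.mean(0)[:2]; print("slot points",[(bl-.05*ex+ey*k*.044).round(4) for k in (1,0,-1,-2)])
E
```

```text
[[ 0.5415 -0.3876  0.042 ]
 [ 0.5781 -0.3648  0.042 ]
 [ 0.6128 -0.3432  0.042 ]]
lat blank/slots [-0.04154507  0.00157042  0.04251029] latches [ 0.04241246  0.         -0.0423145  -0.08469431]
blank mid x rel L2 [0.01949828 0.06994849] lat [0.0009165  0.00226947]
slot points [array([ 0.5897, -0.2999]), array([ 0.5523, -0.323 ]), array([ 0.5148, -0.3461]), array([ 0.4774, -0.3691])]
```

```bash
cat >> h.py <<'E'
SLOT={1:(.5907,-.3001),2:(.5533,-.3232),3:(.5158,-.3463),4:(.4784,-.3694)}
DH=121.65
def dx(im,name,st=None):
    """grip point ahead (+) of TCP along tool x, mm, from handle end row in wrist image (handle held)"""
    m=colour(im,name); m[:,:305]=0; m[:,342:]=0; r=np.nonzero(m[180:300].sum(1)>=8)[0][0]+180
    T=imaging.camera_model("wrist")["T_tool_cam"]; c=(imaging.camera_model("wrist"),T[:3,:3],T[:3,3])
    return r,[round(float(at_z(c,[323,r],z)[0][0]*1000-22),1) for z in (.0023,.0263)]
E
python3 - <<'E'
from h import *
print(dx(cv2.imread("pics/w2.png"),"orange"),dx(cv2.imread("pics/w3.png"),"orange"))
rows(.5583,-.1238,.16,172.5)
E
```

```text
(np.int64(210), [8.6, 1.5]) (np.int64(212), [7.8, 0.4])
to [19.2  13.37  1.36] -50.6 | after turn axes: [ 1.87 23.32  1.34]
```

>>> send_rows(
  steps=[0,0,0,-10.1,0.33,0,0,0,-10.1,0.33,0,0,0,-10.1,0.33,0,0,0,-10.1,0.33,0,0,0,-10.2,0.33,0.47,5.83,0,0,0.33,0.47,5.83,0,0,0.33,0.47,5.83,0,0,0.33],
)

```text
time_s: 9.75
tool_pos: [0.5547, -0.1806, 0.1748]
ee_rot: [0.065, 0.998, -0.0, 0.001]
ft_force: [2.2, 0.4, -0.1]
opening: 0.33
grasp_force: 0.0
```

>>> send_rows(
  steps=[0.47,5.83,0,0,0.33,0,0,2,0,0.33,0,0,2,0,0.33,0,0,0,0,0.33,0,0,0,0,0.33,0,0,0,0,0.33,0,0,0,0,0.33,0,0,0,0,0.33],
)

```text
time_s: 10.75
tool_pos: [0.5589, -0.1246, 0.1342]
ee_rot: [0.065, 0.998, -0.0, 0.0]
ft_force: [0.0, -0.6, -0.8]
opening: 0.331
grasp_force: 0.0
```

```bash
python3 - <<'E'
from h import *
rows(.5583,-.1238,.0675,172.5);im,c=snap("wrist","w6.png")
m=colour(im,"blue")
for r in (215,225,235): print(np.nonzero(m[r,230:420]>.5)[0]+230)
E
```

```text
to [0.08 0.07 6.67] 0.0 | after turn axes: [0.07 0.07 6.67]
[314 315 316 317 318 319 320 321 322 323 324 325 326 327 328 329 330 377
 378 379 380 381 382 383 384 385 386 387 388 389 390 391 392 393 394 395
 396]
[314 315 316 317 318 319 320 321 322 323 324 325 326 327 328 329 330 369
 370 371 372 373 374 377 378 379 380 381 382 383 384 385 386 387 388 389
 390 391 392 393 394 395 396]
[315 316 317 318 319 320 321 322 323 324 325 326 327 328 329 330 375 376
 377 378 379 380 381 382 383 384 385 386 387 388 389 390 391 392 393 394
 395 396]
```

>>> send_rows(
  steps=[0,0,3,0,0.33,0,0,2,0,0.33,0,0,1.2,0,0.33,0,0,0.47,0,0.33,0,0,0,0,0.33,0,0,0,0,0,0,0,0,0,0,0,0,0,0,0],
)

```text
time_s: 11.8
tool_pos: [0.5594, -0.1246, 0.0682]
ee_rot: [0.065, 0.998, -0.0, 0.001]
ft_force: [0.4, 1.2, 3.6]
opening: 0.134
grasp_force: 42.7
```

>>> send_rows(
  steps=[0,0,0,0,0,1.5,0,0,0,0,2,0,0,0,0,2,0,0,0,0,1.5,0,0,0,0,0,0,-3,0,0,0,0,-5,0,0,0,0,0,0,0],
)

```text
time_s: 12.8
tool_pos: [0.4915, -0.1161, 0.1515]
ee_rot: [0.065, 0.998, -0.001, 0.004]
ft_force: [0.4, 0.5, -0.7]
opening: 0.132
grasp_force: 42.3
```

```bash
python3 - <<'E'
from h import *
im,c=snap("wrist","w7.png"); print(dx(im,"blue"),ctrl.state()["opening"],ctrl.state()["grasp_force"])
x,y=SLOT[4];rows(x+.0005,y-.001,.145,DH)
E
```

```text
(np.int64(212), [7.2, -0.1]) 0.12696950330960968 42.29466676712036
to [ -2.21 -25.41   0.4 ] 50.9 | after turn axes: [-21.11 -14.32   0.38]
```

>>> send_rows(
  steps=[0,0,0,10.2,0,0,0,0,10.2,0,0,0,0,10.2,0,0,0,0,10.2,0,0,0,0,10.1,0,-4.22,-2.86,0,0,0,-4.22,-2.86,0,0,0,-4.22,-2.86,0,0,0],
)

```text
time_s: 13.85
tool_pos: [0.4813, -0.2685, 0.1443]
ee_rot: [0.487, 0.873, 0.0, -0.002]
ft_force: [0.7, 0.3, 0.2]
opening: 0.13
grasp_force: 42.2
```

>>> send_rows(
  steps=[-4.22,-2.86,0,0,0,-4.22,-2.86,0,0,0,0,0,1,0,0,0,0,1,0,0,0,0,0.8,0,0,0,0,0,0,0,0,0,0,0,0,0,0,0,0,0],
)

```text
time_s: 14.85
tool_pos: [0.4786, -0.3699, 0.1199]
ee_rot: [0.487, 0.873, -0.0, 0.001]
ft_force: [0.1, -0.1, -1.4]
opening: 0.129
grasp_force: 42.3
```

```bash
python3 - <<'E'
from h import *
im,c=snap("wrist","w8.png"); print(dx(im,"blue"))
x,y=SLOT[4];rows(x+.0005,y-.001,.1,DH); print(yaw())
yl=colour(im,"yellow").astype(np.uint8)
n,l,st,ce=cv2.connectedComponentsWithStats(yl)
for k in range(1,n):
    if st[k,4]>40: print(st[k],ce[k].round(1),at_z(c,ce[k],.033).round(4))
E
```

```text
(np.int64(212), [7.8, 0.4])
to [-0.05  0.01  1.99] -0.0 | after turn axes: [-0.06  0.01  1.99]
121.64509698787442
[310 205  22  10 129] [319.8 208.2] [[ 0.4733 -0.3654  0.033 ]]
[367 205  23  33 556] [378.5 219.4] [[ 0.514  -0.3502  0.033 ]]
[422 205  26  33 625] [436. 219.] [[ 0.5495 -0.3281  0.033 ]]
[478 205  31  33 699] [493.6 218.9] [[ 0.5851 -0.3061  0.033 ]]
```

View pics/w8.png

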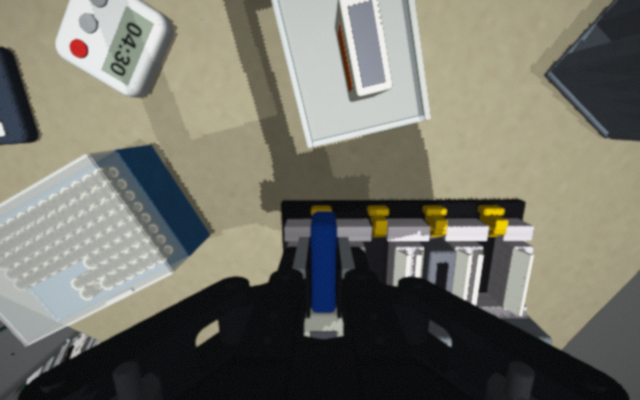

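```bash
python3 - <<'E'
from h import *
c=cam("wrist"); a=np.radians(-58.35);ex=np.array([np.cos(a),np.sin(a)]);ey=np.array([-ex[1],ex[0]])
T=imaging.camera_model("wrist")["T_tool_cam"]
for z in (.02,.033):
    for col,k in((321,4),(378.5,3),(436,2),(493.6,1)):
        p=at_z(c,[[col,205],[col,237.5]],z)[:,:2]-SLOT[k]; print(z,k,"edges x",(p@ex*1000).round(1),"lat",(p@ey*1000).round(1))
im=cv2.imread("pics/w8.png");m=colour(im,"blue")
for r in (220,240,260,280): q=np.nonzero(m[r,290:360])[0]+290; print(r,q[0],q[-1])
E
```

```text
0.02 4 edges x [-4.8 21.7] lat [-1.6 -1.7]
0.02 3 edges x [-4.7 21.8] lat [-1.8 -0.5]
0.02 2 edges x [-4.7 21.8] lat [-2.   0.6]
0.02 1 edges x [-4.6 21.9] lat [-2.   1.9]
0.033 4 edges x [-8.5 16.5] lat [-1.5 -1.6]
0.033 3 edges x [-8.4 16.5] lat [-4.3 -3.1]
0.033 2 edges x [-8.4 16.6] lat [-7.1 -4.6]
0.033 1 edges x [-8.3 16.7] lat [-9.7 -6. ]
220 312 335
240 310 336
260 311 335
280 311 335
```

>>> send_rows(
  steps=[0,-0.13,0,0,0,0,0,1,0,0,0,0,1,0,0,0,0,0.5,0,0,0,0,0.3,0,0,0,0,0.3,0,0,0,0,0,0,0,0,0,0,0,0],
  grip_force=60,
)

```text
time_s: 15.9
tool_pos: [0.477, -0.3704, 0.0938]
ee_rot: [0.488, 0.873, -0.0, 0.0]
ft_force: [-8.8, 7.8, 22.3]
opening: 0.12
grasp_force: 67.7
```

>>> send_rows(
  steps=[0,0,-0.6,0,0,0.2,0,0,0,0,0,0,0,0,0,0,0,0.3,0,0,0,0,0.2,0,0,0,0,0.1,0,0,0,0,0,0,0,0,0,0,0,0],
)

```text
time_s: 16.9
tool_pos: [0.477, -0.3698, 0.0936]
ee_rot: [0.488, 0.873, -0.001, 0.002]
ft_force: [-4.4, 3.6, 21.8]
opening: 0.122
grasp_force: 67.6
```

>>> send_rows(
  steps=[0.1,0,0.2,0,0,0,0,0.2,0,0,0,0,0,0,0,0,0,0,0,0,0,0,0,0,0,0,0,0,0,0,0,0,0,0,0,0,0,0,0,0],
)

```text
time_s: 17.9
tool_pos: [0.477, -0.3697, 0.0931]
ee_rot: [0.488, 0.873, -0.001, 0.004]
ft_force: [-7.6, 6.4, 32.3]
opening: 0.123
grasp_force: 69.1
```

```bash
python3 - <<'E'
from h import *
s=ctrl.state();print(s["ft_force"],s["ft_torque"],s["tool_pos"])
im,c=snap("wrist","w9.png"); im2,_=snap("side","s9.png"); print(dx(im,"blue"))
cv2.imwrite("pics/v9.png",np.hstack([im[180:360,220:540],cv2.resize(im2[140:210,255:360],(270,180),interpolation=cv2.INTER_CUBIC)]))
E
```

```text
[-7.62645718  6.39507489 32.27977382] [ 0.96457547  1.43844659 -0.08607566] [ 0.47702172 -0.36966964  0.09307501]
(np.int64(211), [8.2, 0.9])
```

View pics/v9.png

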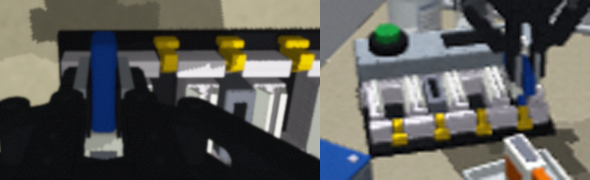

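```bash
python3 - <<'E'
from h import *
im=cv2.imread("pics/w9.png");c=cam("wrist")
yl=colour(im,"yellow").astype(np.uint8)
n,l,st,ce=cv2.connectedComponentsWithStats(yl)
for k in range(1,n):
    if st[k,4]>20:
        t=yl[st[k,1]+2,:]; q=np.nonzero(t[st[k,0]:st[k,0]+st[k,2]])[0]+st[k,0]; print(st[k],ce[k].round(1),"top row span",q[0],q[-1])
m=colour(im,"blue")
for r in (220,250,280): q=np.nonzero(m[r,290:360])[0]+290; print(r,q[0],q[-1])
w=cv2.cvtColor(im,cv2.COLOR_BGR2HSV)
E
```

```text
[374 216  26  37 712] [387.2 232.2] top row span 374 396
[436 216  31  37 817] [451.9 232. ] top row span 436 460
[498 216  37  37 914] [516.6 231.8] top row span 498 526
220 312 335
250 312 335
280 312 335
```

>>> send_rows(
  steps=[0,0,-1,0,0,-0.2,-0.12,0,0,0,0,0,0,0,0,0,0,0.4,0,0,0,0,0.2,0,0,0,0,0,0,0,0,0,0,0,0,0,0,0,0,0],
)

```text
time_s: 19.0
tool_pos: [0.4762, -0.3705, 0.0935]
ee_rot: [0.488, 0.873, 0.0, 0.001]
ft_force: [-5.5, 6.4, 26.0]
opening: 0.124
grasp_force: 68.2
```

>>> send_rows(
  steps=[-0.2,0,0,0,0,0,0,0,0,0,0,0,0,0,0,0,0,0,0,0,-0.2,0,0,0,0,0,0,0,0,0,0,0,0,0,0,0,0,0,0,0],
)

```text
time_s: 20.0
tool_pos: [0.477, -0.3716, 0.0934]
ee_rot: [0.487, 0.873, 0.002, -0.002]
ft_force: [-10.2, 12.4, 30.5]
opening: 0.124
grasp_force: 68.8
```

>>> send_rows(
  steps=[0,0,-1,0,0,0,0,0,0,0,0,0,0,0,0,0,0,0.5,0,0,0,0,0.2,0,0,0,0,0.2,0,0,0,0,0,0,0,0,0,0,0,0],
)

```text
time_s: 21.0
tool_pos: [0.4782, -0.3745, 0.0895]
ee_rot: [0.488, 0.873, -0.0, 0.001]
ft_force: [1.4, -2.8, 1.0]
opening: 0.122
grasp_force: 64.6
```

```bash
python3 - <<'E'
from h import *
s=ctrl.state();print(s["ft_force"],s["ft_torque"],s["tool_pos"])
x,y=SLOT[4];a=np.radians(-58.35);ex=np.array([np.cos(a),np.sin(a)]);ey=np.array([-ex[1],ex[0]])
d=s["tool_pos"][:2]-SLOT[4];print(d@ex,d@ey)
im,c=snap("wrist","w10.png");print(dx(im,"blue"))
z=cv2.resize(im[170:340,230:400],None,fx=2.6,fy=2.6,interpolation=cv2.INTER_CUBIC)
im2,_=snap("side"); z2=cv2.resize(im2[130:210,300:365],None,fx=5.4,fy=5.4,interpolation=cv2.INTER_CUBIC)
cv2.imwrite("pics/v10.png",np.hstack([z[:432],z2[:432]]))
E
```

```text
[ 1.37934083 -2.77228696  0.99388398] [-0.62562599 -0.50698735  0.11322098] [ 0.47819891 -0.3744573   0.08954051]
0.004199609437282789 -0.002824891106648335
(np.int64(211), [8.2, 0.9])
```

View pics/v10.png

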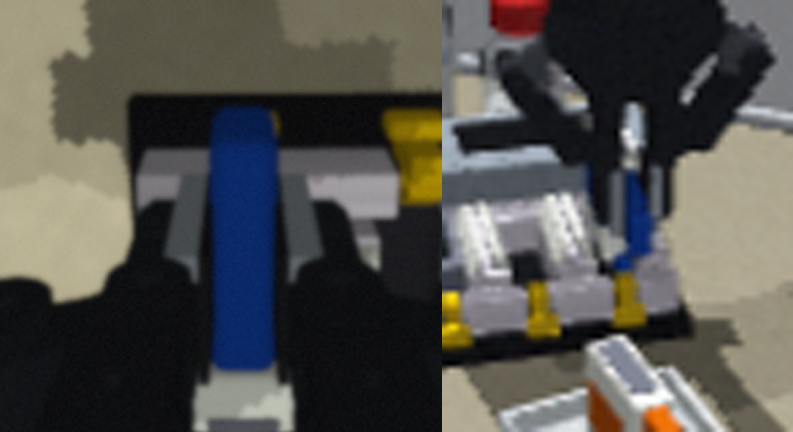

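The toe is now past the latch's flat top and on its slope at the expected height (z 0.0895). That puts the true slot about 4 mm further back than I estimated. Now I push down.

>>> send_rows(
  steps=[0,0,0.4,0,0,0,0,0.4,0,0,0,0,0.4,0,0,0,0,0.4,0,0,0,0,0.3,0,0,0,0,0.2,0,0,0,0,0,0,0,0,0,0,0,0],
)

```text
time_s: 22.1
tool_pos: [0.4777, -0.3735, 0.0702]
ee_rot: [0.488, 0.873, 0.0, 0.0]
ft_force: [-1.3, 0.7, 11.6]
opening: 0.123
grasp_force: 66.2
```

>>> send_rows(
  steps=[0,0,0.2,0,0,0,0,0.2,0,0,0,0,0,0,0,0,0,0,0,0,0,0,0,0,0,0,0,0,0,0,0,0,0,0,0,0,0,0,0,0],
)

```text
time_s: 23.1
tool_pos: [0.4777, -0.3734, 0.0701]
ee_rot: [0.487, 0.873, -0.0, 0.0]
ft_force: [-6.7, 6.3, 26.9]
opening: 0.123
grasp_force: 68.2
```

```bash
python3 - <<'E'
from h import *
s=ctrl.state();print(s["ft_force"],s["tool_pos"])
im,c=snap("wrist","w11.png");print(dx(im,"blue"))
im2,_=snap("side","s11.png")
for n,i in(("w",im),("s",im2)):
    yl=colour(i,"yellow").astype(np.uint8);k,l,st,ce=cv2.connectedComponentsWithStats(yl);print(n,[(list(map(int,st[j])),ce[j].round(1)) for j in range(1,k) if st[j,4]>8])
yl=colour(cv2.imread("pics/side0.png"),"yellow").astype(np.uint8);k,l,st,ce=cv2.connectedComponentsWithStats(yl);print("s0",[(list(map(int,st[j])),ce[j].round(1)) for j in range(1,k) if st[j,4]>8])
E
```

```text
[-6.74065463  6.34850266 26.85452049] [ 0.47772766 -0.37337478  0.07011906]
(np.int64(212), [7.8, 0.4])
w [([382, 223, 30, 41, 928], array([397.5, 241.3])), ([452, 223, 37, 41, 1071], array([470.6, 241.2])), ([521, 222, 45, 42, 1234], array([543.6, 240.5]))]
s [([332, 181, 6, 10, 41], array([333.8, 186.3])), ([316, 182, 6, 11, 50], array([317.9, 187.7])), ([299, 184, 7, 11, 47], array([301.6, 189.8])), ([283, 186, 6, 11, 51], array([285.1, 191.5]))]
s0 [([332, 180, 6, 11, 47], array([333.9, 185.3])), ([316, 182, 6, 11, 47], array([317.9, 187.3])), ([299, 184, 7, 11, 45], array([301.5, 189.6])), ([283, 186, 6, 11, 48], array([285.1, 191.2]))]
```

Cassette 1 is home (z 0.0701, rigid, and the slot 4 latch sits where it was at the start). I'll release it and tap the rear of the plate to make sure it isn't hung up.

>>> send_rows(
  steps=[0,0,-0.5,0,0,0,0,0,0,0.33,0,0,0,0,0.33,0,0,-3,0,0.33,0,0,-1.5,0,0.1,-3.1,0,0,0,0,-3.1,0,0,0,0,0,0,0,0,0],
)

```text
time_s: 24.2
tool_pos: [0.5102, -0.4277, 0.1127]
ee_rot: [0.488, 0.873, 0.0, -0.001]
ft_force: [-0.3, 0.0, 0.6]
opening: 0.003
grasp_force: 0.0
```

```bash
python3 - <<'E'
from h import *
print(ctrl.state()["tool_pos"],ctrl.state()["opening"])
E
```

```text
[ 0.51022353 -0.42766153  0.11271219] 0.0033958470240876147
```

>>> send_rows(
  steps=[0,0,1.2,0,0,0,0,0.5,0,0,0,0,0.3,0,0,0,0,0.2,0,0,0,0,0.1,0,0,0,0,0.1,0,0,0,0,0,0,0,0,0,0,0,0],
)

```text
time_s: 25.2
tool_pos: [0.5107, -0.4271, 0.0923]
ee_rot: [0.488, 0.873, -0.0, 0.001]
ft_force: [-1.6, 0.8, 4.9]
opening: 0.002
grasp_force: 2.9
```

```bash
python3 - <<'E'
import re
s=open("h.py").read()
s=re.sub(r"SLOT=.*","_e=np.array([.5247,-.8513]);_n=np.array([.8513,.5247])\nSLOT={k:np.array(v)+.0032*_e-.0023*_n for k,v in {1:(.5907,-.3001),2:(.5533,-.3232),3:(.5158,-.3463),4:(.4784,-.3694)}.items()}",s)
open("h.py","w").write(s)
from h import *
print(SLOT); rows(.5639,-.0801,.16,172.5)
E
```

```text
{1: array([ 0.59042105, -0.30403097]), 2: array([ 0.55302105, -0.32713097]), 3: array([ 0.51552105, -0.35023097]), 4: array([ 0.47812105, -0.37333097])}
to [26.74 22.73 -6.83] -50.9 | after turn axes: [-0.74 35.09 -6.77]
```

>>> send_rows(
  steps=[0,0,-3.4,0,0.1,0,0,-3.4,0,0.33,0,0,0,-10.2,0.33,0,0,0,-10.2,0.33,0,0,0,-10.2,0.33,0,0,0,-10.2,0.33,0,0,0,-10.1,0.33,-0.12,5.85,0,0,0.33],
  grip_force=40,
)

```text
time_s: 26.2
tool_pos: [0.5183, -0.3714, 0.1574]
ee_rot: [0.067, 0.998, -0.001, 0.0]
ft_force: [-0.1, 1.5, -0.8]
opening: 0.333
grasp_force: 0.0
```

>>> send_rows(
  steps=[-0.12,5.85,0,0,0.33,-0.12,5.85,0,0,0.33,-0.12,5.85,0,0,0.33,-0.12,5.85,0,0,0.33,-0.12,5.85,0,0,0.33,0,0,2.5,0,0.33,0,0,0,0,0.33,0,0,0,0,0.33],
)

```text
time_s: 27.2
tool_pos: [0.5631, -0.0802, 0.1336]
ee_rot: [0.066, 0.998, -0.0, 0.0]
ft_force: [-0.6, -0.1, 1.1]
opening: 0.33
grasp_force: 0.0
```

```bash
cat >> h.py <<'E'
def pre(x,y):
    rows(x,y,.0675,172.5); im,c=snap("wrist"); m=colour(im,"blue")
    for r in (215,230): q=np.nonzero(m[r,300:346])[0]+300; print(r,q[0],q[-1],(q[0]+q[-1])/2)
E
python3 -c "
from h import *
pre(.5639,-.0801)"
```

```text
to [-0.07  0.02  6.61] -0.0 | after turn axes: [-0.08  0.02  6.61]
215 313 330 321.5
230 313 329 321.0
```

>>> send_rows(
  steps=[-0.08,-0.05,3,0,0.33,0,0,2,0,0.33,0,0,1.2,0,0.33,0,0,0.41,0,0.33,0,0,0,0,0.33,0,0,0,0,0,0,0,0,0,0,0,0,0,0,0],
)

```text
time_s: 28.25
tool_pos: [0.5644, -0.0803, 0.0682]
ee_rot: [0.065, 0.998, -0.0, 0.001]
ft_force: [-0.4, -0.1, 3.8]
opening: 0.13
grasp_force: 43.0
```

>>> send_rows(
  steps=[0,0,0,0,0,1.5,0,0,0,0,2,0,0,0,0,2,0,0,0,0,1.5,0,0,0,0,0,0,-3,0,0,0,0,-5,0,0,0,0,0,0,0],
)

```text
time_s: 29.25
tool_pos: [0.4965, -0.0716, 0.1513]
ee_rot: [0.065, 0.998, -0.001, 0.004]
ft_force: [0.5, -0.4, -0.0]
opening: 0.129
grasp_force: 42.5
```

```bash
python3 - <<'E'
from h import *
im,c=snap("wrist"); print(dx(im,"blue"),ctrl.state()["opening"],ctrl.state()["grasp_force"])
rows(*SLOT[3],.145,DH)
E
```

```text
(np.int64(214), [6.3, -1.2]) 0.12513954792499862 42.47878611087799
to [ -5.67 -27.4    0.38] 50.9 | after turn axes: [-24.83 -12.89   0.35]
```

>>> send_rows(
  steps=[0,0,0,10.2,0,0,0,0,10.2,0,0,0,0,10.2,0,0,0,0,10.2,0,0,0,0,10.1,0,-4.94,-2.58,0,0,0,-4.94,-2.58,0,0,0,-4.94,-2.58,0,0,0],
)

```text
time_s: 30.3
tool_pos: [0.5048, -0.2384, 0.1442]
ee_rot: [0.487, 0.873, 0.0, -0.002]
ft_force: [1.0, -0.1, -1.4]
opening: 0.131
grasp_force: 42.4
```

>>> send_rows(
  steps=[-4.94,-2.58,0,0,0,-4.94,-2.58,0,0,0,0,0,1,0,0,0,0,1,0,0,0,0,1,0,0,0,0,0,0,0,0,0,0,0,0,0,0,0,0,0],
  grip_force=60,
)

```text
time_s: 31.3
tool_pos: [0.5144, -0.3488, 0.1179]
ee_rot: [0.487, 0.873, -0.0, 0.001]
ft_force: [-0.3, -1.0, -1.1]
opening: 0.123
grasp_force: 64.3
```

```bash
python3 - <<'E'
from h import *
im,c=snap("wrist"); print(dx(im,"blue"),ctrl.state()["ft_force"])
rows(*(SLOT[3]-.0015*_e),.089,DH)
E
```

```text
(np.int64(214), [6.9, -0.7]) [ 0.5973833  -0.27939708 -1.84782141]Traceback (most recent call last):
  File "<stdin>", line 3, in <module>
NameError: name '_e' is not defined
```

>>> send_rows(
  steps=[-0.05,0,0.8,0,0,0,0,0.8,0,0,0,0,0.5,0,0,0,0,0.4,0,0,0,0,0.3,0,0,0,0,0.1,0,0,0,0,0,0,0,0,0,0,0,0],
)

```text
time_s: 32.35
tool_pos: [0.5151, -0.3503, 0.0892]
ee_rot: [0.488, 0.873, -0.0, 0.002]
ft_force: [2.7, -3.2, 4.2]
opening: 0.126
grasp_force: 65.0
```

On the slope again (force toward the rear, z 0.089). Pushing home.

>>> send_rows(
  steps=[0,0,0.4,0,0,0,0,0.4,0,0,0,0,0.4,0,0,0,0,0.4,0,0,0,0,0.4,0,0,0,0,0.2,0,0,0,0,0,0,0,0,0,0,0,0],
)

```text
time_s: 33.35
tool_pos: [0.5146, -0.3492, 0.0701]
ee_rot: [0.487, 0.873, 0.0, 0.001]
ft_force: [-2.2, 2.0, 18.1]
opening: 0.12
grasp_force: 67.0
```

>>> send_rows(
  steps=[0,0,0.15,0,0,0,0,-0.5,0,0,0,0,0,0,0.33,0,0,0,0,0.33,0,0,-3,0,0.33,0,0,-1.5,0,0.1,-3.1,0,0,0,0,-3.1,0,0,0,0],
)

```text
time_s: 34.35
tool_pos: [0.5469, -0.4024, 0.1144]
ee_rot: [0.487, 0.873, 0.0, -0.0]
ft_force: [0.5, -0.1, 0.3]
opening: 0.003
grasp_force: 0.0
```

>>> send_rows(
  steps=[0,0,0,0,0,0,0,1.2,0,0,0,0,0.5,0,0,0,0,0.3,0,0,0,0,0.2,0,0,0,0,0.1,0,0,0,0,0,0,0,0,0,0,0,0],
)

```text
time_s: 35.35
tool_pos: [0.5469, -0.4023, 0.0921]
ee_rot: [0.488, 0.873, 0.0, 0.0]
ft_force: [-0.7, 1.0, 2.5]
opening: -0.001
grasp_force: 1.2
```

```bash
python3 - <<'E'
from h import *
i,c=snap("side"); yl=colour(i,"yellow").astype(np.uint8);k,l,st,ce=cv2.connectedComponentsWithStats(yl);print([(list(map(int,st[j])),ce[j].round(1)) for j in range(1,k) if st[j,4]>8])
print(ctrl.state()["tool_pos"],ctrl.state()["ft_force"]);rows(.5751,.0071,.16,172.5)
E
```

```text
[([332, 181, 6, 10, 41], array([333.8, 186.3])), ([316, 183, 6, 10, 42], array([318. , 188.7])), ([299, 184, 7, 11, 46], array([301.7, 189.8])), ([283, 186, 6, 11, 51], array([285.1, 191.5]))]
[ 0.54693381 -0.40230947  0.09212098] [-0.2072681   0.59433096  2.53759165]
to [33.38 23.87 -6.8 ] -50.9 | after turn axes: [ 2.55 40.96 -6.79]
```

>>> send_rows(
  steps=[0,0,-3.4,0,0.1,0,0,-3.4,0,0.33,0,0,0,-10.2,0.33,0,0,0,-10.2,0.33,0,0,0,-10.2,0.33,0,0,0,-10.2,0.33,0,0,0,-10.1,0.33,0.36,5.85,0,0,0.33],
  grip_force=40,
)

```text
time_s: 36.4
tool_pos: [0.5501, -0.3465, 0.1583]
ee_rot: [0.067, 0.998, -0.001, -0.0]
ft_force: [1.0, 1.4, -0.3]
opening: 0.331
grasp_force: 0.0
```

>>> send_rows(
  steps=[0.36,5.85,0,0,0.33,0.36,5.85,0,0,0.33,0.36,5.85,0,0,0.33,0.36,5.85,0,0,0.33,0.36,5.85,0,0,0.33,0.36,5.85,0,0,0.33,0,0,2.5,0,0.33,0,0,0,0,0.33],
)

```text
time_s: 37.4
tool_pos: [0.5734, 0.008, 0.132]
ee_rot: [0.064, 0.998, -0.0, -0.003]
ft_force: [-0.1, -0.2, -0.8]
opening: 0.329
grasp_force: 0.0
```

```bash
python3 -c "
from h import *
pre(.5751,.0071)"
```

```text
to [-0.22 -0.06  6.45] 0.1 | after turn axes: [-0.18 -0.06  6.45]
215 312 328 320.0
230 312 329 320.5
```

>>> send_rows(
  steps=[-0.1,-0.12,3,0,0.33,0,0,2,0,0.33,0,0,1.1,0,0.33,0,0,0.35,0,0.33,0,0,0,0,0.33,0,0,0,0,0,0,0,0,0,0,0,0,0,0,0],
)

```text
time_s: 38.45
tool_pos: [0.5765, 0.0057, 0.0713]
ee_rot: [0.065, 0.998, -0.0, 0.001]
ft_force: [-1.2, -0.7, 4.0]
opening: 0.128
grasp_force: 43.7
```

>>> send_rows(
  steps=[0,0,0,0,0,1.5,0,0,0,0,2,0,0,0,0,2,0,0,0,0,1.5,0,0,0,0,0,0,-3,0,0,0,0,-5,0,0,0,0,0,0,0],
)

```text
time_s: 39.45
tool_pos: [0.5088, 0.0148, 0.1544]
ee_rot: [0.065, 0.998, 0.0, 0.005]
ft_force: [0.8, 0.2, -0.7]
opening: 0.127
grasp_force: 43.2
```

```bash
python3 - <<'E'
from h import *
im,c=snap("wrist"); print(dx(im,"blue"),ctrl.state()["opening"],ctrl.state()["grasp_force"])
rows(*SLOT[1],.145,DH)
E
```

```text
(np.int64(210), [8.1, 0.9]) 0.12456011294584826 43.154826164245605
to [-12.39 -30.54   0.7 ] 50.9 | after turn axes: [-31.51  -9.66   0.66]
```

>>> send_rows(
  steps=[0,0,-3,0,0,0,0,0,10.2,0,0,0,0,10.2,0,0,0,0,10.2,0,0,0,0,10.2,0,0,0,0,10.1,0,-5.25,-1.61,0,0,0,-5.25,-1.61,0,0,0],
)

```text
time_s: 40.5
tool_pos: [0.5332, -0.0916, 0.1773]
ee_rot: [0.487, 0.874, -0.0, -0.002]
ft_force: [0.2, -0.4, -0.9]
opening: 0.125
grasp_force: 43.1
```

>>> send_rows(
  steps=[-5.25,-1.61,0,0,0,-5.25,-1.61,0,0,0,-5.25,-1.61,0,0,0,-5.25,-1.61,0,0,0,0,0,3,0,0,0,0,2.5,0,0,0,0,0,0,0,0,0,0,0,0],
  grip_force=60,
)

```text
time_s: 41.5
tool_pos: [0.5892, -0.3037, 0.1246]
ee_rot: [0.488, 0.873, 0.0, -0.001]
ft_force: [-0.3, 0.7, -0.8]
opening: 0.12
grasp_force: 64.5
```

```bash
python3 - <<'E'
from h import *
im,c=snap("wrist"); print(dx(im,"blue"),ctrl.state()["ft_force"],ctrl.state()["tool_pos"])
rows(*SLOT[1],.0925,DH)
E
```

```text
(np.int64(211), [8.2, 0.9]) [-0.27034697 -0.30676905 -0.38465798] [ 0.58973385 -0.30397746  0.12578715]
to [-0.04  0.05  3.33] -0.0 | after turn axes: [-0.04  0.06  3.33]
```

>>> send_rows(
  steps=[-0.05,0.05,1,0,0,0,0,1,0,0,0,0,0.5,0,0,0,0,0.4,0,0,0,0,0.3,0,0,0,0,0.1,0,0,0,0,0,0,0,0,0,0,0,0],
)

```text
time_s: 42.55
tool_pos: [0.5905, -0.3047, 0.0928]
ee_rot: [0.488, 0.873, -0.0, 0.001]
ft_force: [1.3, -1.2, 0.9]
opening: 0.118
grasp_force: 64.9
```

>>> send_rows(
  steps=[0,0,0.4,0,0,0,0,0.4,0,0,0,0,0.4,0,0,0,0,0.4,0,0,0,0,0.4,0,0,0,0,0.2,0,0,0,0,0,0,0,0,0,0,0,0],
)

```text
time_s: 43.55
tool_pos: [0.5883, -0.2997, 0.0723]
ee_rot: [0.487, 0.873, 0.002, -0.004]
ft_force: [-9.3, 12.1, 16.0]
opening: 0.122
grasp_force: 70.3
```

```bash
python3 - <<'E'
from h import *
im,c=snap("wrist","w12.png"); s=ctrl.state(); print(dx(im,"blue"),s["ft_force"],s["ft_torque"],s["tool_pos"],s["joint_pos"])
i,c=snap("side","s12.png"); yl=colour(i,"yellow").astype(np.uint8);k,l,st,ce=cv2.connectedComponentsWithStats(yl);print([(list(map(int,st[j])),ce[j].round(1)) for j in range(1,k) if st[j,4]>8])
E
```

```text
(np.int64(215), [6.4, -1.2]) [-9.45340436 12.2516862  15.02915902] [ 1.32322042  1.18538713 -0.18009414] [ 0.58831239 -0.29967019  0.07233219] [-0.55893575  0.42634837  1.31967303  0.00437507  1.40409939 -1.11295693]
[([332, 181, 6, 10, 42], array([333.9, 186.3])), ([316, 183, 6, 10, 42], array([318. , 188.7])), ([299, 184, 7, 11, 46], array([301.7, 189.8])), ([283, 191, 6, 6, 30], array([285.4, 194. ]))]
```

The last cassette slid forward about 4 mm while going down, so it is probably hung up at the rear. I'll relieve the force, release, and look.

>>> send_rows(
  steps=[0.45,0,-0.2,0,0,0,0,0,0,0,0,0,0,0,0.2,0,0,0,0,0.33,0,0,0,0,0.33,0,0,-3,0,0.33,0,0,-4,0,0.33,0,0,0,0,0.33],
)

```text
time_s: 44.65
tool_pos: [0.5897, -0.3017, 0.1468]
ee_rot: [0.488, 0.873, -0.0, 0.004]
ft_force: [-0.2, 0.3, 0.0]
opening: 0.332
grasp_force: 0.0
```

```bash
python3 - <<'E'
from h import *
im,c=snap("wrist","w13.png"); s=ctrl.state(); print(s["tool_pos"],s["ft_force"],yaw())
i,c2=snap("side","s13.png")
for n,q in(("w",im),("s",i)):
    yl=colour(q,"yellow").astype(np.uint8);k,l,st,ce=cv2.connectedComponentsWithStats(yl);print(n,[(list(map(int,st[j])),ce[j].round(1)) for j in range(1,k) if st[j,4]>8])
m=colour(im,"blue").astype(np.uint8);k,l,st,ce=cv2.connectedComponentsWithStats(m);print("blue",[(list(map(int,st[j])),ce[j].round(1)) for j in range(1,k) if st[j,4]>60])
A=cv2.resize(im[130:340,150:470],None,fx=1.75,fy=1.75,interpolation=cv2.INTER_CUBIC)
B=cv2.resize(i[135:205,262:352],None,fx=6,fy=2.6*2,interpolation=cv2.INTER_CUBIC)
cv2.imwrite("pics/v13.png",np.hstack([A,cv2.resize(B,(240,A.shape[0]))]))
E
```

```text
[ 0.58856947 -0.30100158  0.14407639] [0.66763294 0.50060685 0.06493121] 121.6172699273625
w [([261, 195, 21, 30, 442], array([270.8, 207.9])), ([157, 196, 25, 28, 526], array([167.4, 207.8])), ([213, 196, 19, 28, 376], array([220.9, 207.5]))]
s [([332, 181, 6, 10, 43], array([333.9, 186.3])), ([316, 183, 6, 10, 42], array([318. , 188.7])), ([299, 184, 7, 11, 46], array([301.7, 189.8])), ([283, 191, 6, 7, 32], array([285.4, 193.9]))]
blue [([378, 0, 216, 140, 16285], array([474.8,  52.1])), ([0, 143, 77, 123, 4078], array([ 31.2, 195.9])), ([314, 180, 18, 63, 997], array([322.3, 211. ])), ([184, 183, 32, 65, 1395], array([199.5, 214.3])), ([121, 184, 39, 65, 1657], array([139.4, 215.8])), ([164, 244, 18, 48, 555], array([172.5, 267.2])), ([221, 244, 12, 43, 335], array([226.6, 265.2]))]
```

View pics/v13.png

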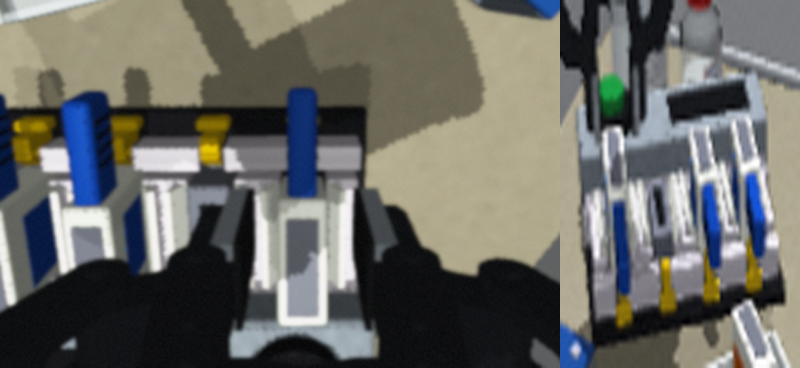

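The cassette in slot 1 is nose-down: its handle dips over the latch and its plate's rear end is raised, at about px (321,316). I'll press on the rear of the plate top.

```bash
python3 - <<'E'
from h import *
from h import _e,_n
s=ctrl.state(); c=cam("wrist")
for z in (.07,.08,.09):
    p=at_z(c,[[321.4,315.7],[321.5,246]],z)[:,:2]-SLOT[1]; print(z,"rear/front plate top, rel slot ex",(p@_e*1000).round(1),"ey",(p@_n*1000).round(1))
t=SLOT[1]+.062*_e; rows(t[0],t[1],.12,DH)
E
```

```text
0.07 rear/front plate top, rel slot ex [67.2 11.6] ey [-1.7 -1.5]
0.08 rear/front plate top, rel slot ex [60.   7.3] ey [-1.6 -1.4]
0.09 rear/front plate top, rel slot ex [52.7  3. ] ey [-1.5 -1.4]
to [-6.65  0.05  2.2 ] -0.0 | after turn axes: [-6.65  0.04  2.2 ]
```

>>> send_rows(
  steps=[0,-0.1,-1,0,0,-2.7,0,0,0,0,-2.75,0,0,0,0,0,0,0,0,0,0,0,2,0,0,0,0,1.4,0,0,0,0,0.6,0,0,0,0,0,0,0],
)

```text
time_s: 45.75
tool_pos: [0.6149, -0.3466, 0.1108]
ee_rot: [0.488, 0.873, 0.0, -0.001]
ft_force: [0.1, 0.1, -0.2]
opening: -0.002
grasp_force: 0.0
```

>>> send_rows(
  steps=[0,0,0.4,0,0,0,0,0.4,0,0,0,0,0,0,0,0,0,0,0,0,0,0,0,0,0,0,0,0,0,0,0,0,0,0,0,0,0,0,0,0],
)

```text
time_s: 46.75
tool_pos: [0.6158, -0.3475, 0.1052]
ee_rot: [0.488, 0.873, 0.0, 0.001]
ft_force: [-1.0, 1.1, 5.3]
opening: -0.002
grasp_force: 2.8
```

>>> send_rows(
  steps=[0,0,0.3,0,0,0,0,0.3,0,0,0,0,0,0,0,0,0,0,0,0,0,0,0,0,0,0,0,0,0,0,0,0,0,0,0,0,0,0,0,0],
)

```text
time_s: 47.75
tool_pos: [0.6155, -0.3473, 0.0981]
ee_rot: [0.488, 0.873, 0.0, 0.0]
ft_force: [1.0, 0.5, -0.2]
opening: -0.004
grasp_force: 0.0
```

Force dropped, so it moved down. Continuing.

>>> send_rows(
  steps=[0,0,0.3,0,0,0,0,0.2,0,0,0,0,0.1,0,0,0,0,0.1,0,0,0,0,0,0,0,0,0,0,0,0,0,0,0,0,0,0,0,0,0,0],
)

```text
time_s: 48.75
tool_pos: [0.6155, -0.3472, 0.0921]
ee_rot: [0.488, 0.873, 0.0, 0.0]
ft_force: [-1.0, 1.6, 4.9]
opening: 0.001
grasp_force: 2.7
```

>>> send_rows(
  steps=[0,0,0.15,0,0,0,0,0,0,0,0,0,-2,0,0,0,0,-3,0,0,2.7,0,0,0,0,2.7,0,0,0,0,0,0,0,0,0,0,0,0,0,0],
)

```text
time_s: 49.75
tool_pos: [0.5876, -0.302, 0.1399]
ee_rot: [0.488, 0.873, -0.0, 0.001]
ft_force: [0.4, -0.1, 0.4]
opening: 0.001
grasp_force: 0.0
```

```bash
python3 - <<'E'
from h import *
im,c=snap("wrist","w14.png"); s=ctrl.state(); print(s["tool_pos"],s["ft_force"])
i,c2=snap("side","s14.png")
for n,q in(("w",im),("s",i)):
    yl=colour(q,"yellow").astype(np.uint8);k,l,st,ce=cv2.connectedComponentsWithStats(yl);print(n,[(list(map(int,st[j])),ce[j].round(1)) for j in range(1,k) if st[j,4]>8])
m=colour(im,"blue").astype(np.uint8);k,l,st,ce=cv2.connectedComponentsWithStats(m);print("blue",[(list(map(int,st[j])),ce[j].round(1)) for j in range(1,k) if st[j,4]>60])
m=colour(i,"blue").astype(np.uint8);k,l,st,ce=cv2.connectedComponentsWithStats(m);print("sblue",[(list(map(int,st[j])),ce[j].round(1)) for j in range(1,k) if st[j,4]>15 and 260<ce[j][0]<360])
E
```

```text
[ 0.58758917 -0.30214416  0.13972313] [ 0.53234317  0.29939132 -0.61263227]
w [([263, 199, 21, 30, 455], array([272.3, 211.6])), ([155, 200, 26, 29, 550], array([166.6, 212.2])), ([214, 200, 19, 29, 388], array([221.4, 211.6]))]
s [([332, 181, 6, 10, 42], array([333.9, 186.3])), ([316, 183, 6, 10, 42], array([318. , 188.7])), ([299, 184, 7, 11, 45], array([301.6, 189.7])), ([283, 190, 6, 7, 34], array([285.3, 193.4]))]
blue [([384, 0, 223, 143, 17154], array([483.4,  53. ])), ([0, 145, 75, 123, 4097], array([ 29.5, 200.9])), ([183, 187, 33, 66, 1484], array([199.3, 219.1])), ([119, 188, 40, 66, 1768], array([137.7, 220.3])), ([317, 191, 18, 47, 765], array([325.6, 213.8])), ([163, 249, 18, 50, 593], array([171.6, 272.9])), ([221, 248, 12, 38, 296], array([226.9, 267.5]))]
sblue [([332, 168, 7, 16, 76], array([334.9, 175.5])), ([315, 170, 7, 16, 73], array([318.4, 177.3])), ([282, 173, 6, 16, 68], array([284.4, 180.7]))]
```

>>> send_rows(
  steps=[0,0,2,0,0,0,0,1.6,0,0,0,0,0.6,0,0,0,0,0.2,0,0,0,0,0.2,0,0,0,0,0,0,0,0,0,0,0,0,0,0,0,0,0],
)

```text
time_s: 50.85
tool_pos: [0.5873, -0.3014, 0.0939]
ee_rot: [0.488, 0.873, 0.0, 0.0]
ft_force: [-0.8, 0.5, 0.5]
opening: -0.001
grasp_force: 0.0
```

>>> send_rows(
  steps=[0,0,0.15,0,0,0,0,0.15,0,0,0,0,0.1,0,0,0,0,0,0,0,0,0,0,0,0,0,0,0,0,0,0,0,0,0,0,0,0,0,0,0],
)

```text
time_s: 51.85
tool_pos: [0.5872, -0.3012, 0.0901]
ee_rot: [0.488, 0.873, 0.0, 0.0]
ft_force: [-2.5, 2.0, 5.8]
opening: 0.0
grasp_force: 2.6
```

>>> send_rows(
  steps=[0,0,-2,0,0,0,0,-4,0,0,0,-4.4,0,0,0,0,-4.4,0,0,0,0,-4,0,0,0,0,0,0,0,0,0,0,0,0,0,0,0,0,0,0],
)

```text
time_s: 52.85
tool_pos: [0.4791, -0.3679, 0.1497]
ee_rot: [0.487, 0.873, 0.0, 0.0]
ft_force: [-0.8, 0.5, 0.3]
opening: 0.002
grasp_force: 0.0
```

```bash
python3 - <<'E'
from h import *
im,c=snap("wrist","w15.png"); s=ctrl.state(); print(s["tool_pos"],yaw())
i,c2=snap("side","s15.png")
for n,q in(("w",im),("s",i)):
    yl=colour(q,"yellow").astype(np.uint8);k,l,st,ce=cv2.connectedComponentsWithStats(yl);print(n,[(list(map(int,st[j])),ce[j].round(1)) for j in range(1,k) if st[j,4]>8])
for n,q in(("w",im),("s",i)):
    m=colour(q,"blue").astype(np.uint8);k,l,st,ce=cv2.connectedComponentsWithStats(m);print(n,"blue",[(list(map(int,st[j])),ce[j].round(1)) for j in range(1,k) if st[j,4]>30 and (n=="w" or 260<ce[j][0]<360)])
E
```

```text
[ 0.47908138 -0.36778555  0.14953724] 121.71316083889879
w [([327, 199, 3, 8, 18], array([327.7, 202.8])), ([361, 198, 7, 20, 85], array([364.4, 204.5])), ([410, 198, 22, 29, 457], array([421.6, 210. ])), ([460, 198, 23, 28, 452], array([471.8, 209.2]))]
s [([332, 181, 6, 10, 41], array([333.8, 186.3])), ([316, 183, 6, 10, 39], array([317.9, 188.7])), ([299, 184, 7, 11, 45], array([301.6, 189.7])), ([283, 190, 6, 7, 35], array([285.3, 193.3]))]
w blue [([591, 17, 49, 105, 2524], array([622.4,  68.9])), ([142, 145, 76, 95, 2388], array([181.8, 189. ])), ([367, 185, 22, 63, 1083], array([377.7, 215.7])), ([309, 186, 17, 52, 803], array([317.2, 211.1])), ([478, 190, 36, 63, 1492], array([496.8, 221. ])), ([459, 249, 16, 47, 462], array([466.1, 271.8])), ([358, 253, 3, 19, 39], array([359.5, 262.2]))]
s blue [([282, 107, 15, 16, 197], array([288.8, 114.7])), ([332, 168, 7, 16, 74], array([335. , 175.6])), ([316, 170, 6, 16, 68], array([318.5, 177.6])), ([282, 173, 6, 16, 71], array([284.4, 180.4]))]
```

```bash
python3 - <<'E'
from h import *
def cen(i,box):
    m=colour(i,"green");q=np.zeros_like(m);q[box[0]:box[1],box[2]:box[3]]=m[box[0]:box[1],box[2]:box[3]];y,x=np.nonzero(q);return [x.mean(),y.mean()],len(x)
a,_=cen(cv2.imread("pics/top0.png"),(115,145,380,415)); b,_=cen(cv2.imread("pics/side0.png"),(140,170,265,300)); print(a,b)
c1,c2=cam("top"),cam("side"); e1,d1=ray(c1,a);e2,d2=ray(c2,b)
s=np.linalg.lstsq(np.c_[d1[0],-d2[0]],e2-e1,rcond=None)[0];p=e1+s[0]*d1[0];q=e2+s[1]*d2[0];print(p,q)
im=cv2.imread("pics/w13.png")
P=at_z(c1,a,.072)[0];print(P); rows(P[0],P[1],.115,DH); print(np.hypot(P[0],P[1]))
E
```

```text
[np.float64(396.1525423728813), np.float64(129.14406779661016)] [np.float64(280.68518518518516), np.float64(152.33333333333334)]
[ 0.64407777 -0.39475739  0.07864235] [ 0.64274963 -0.39522056  0.07826151]
[ 0.64643228 -0.39604733  0.072     ]
to [-11.21  12.76   3.45] 0.1 | after turn axes: [-11.19  12.77   3.44]
0.7581082922046659
```

>>> send_rows(
  steps=[-2.75,3.2,0,0,0,-2.75,3.2,0,0,0,-2.75,3.2,0,0,0,-2.8,3.2,0,0,0,0,0,2,0,0,0,0,1.5,0,0,0,0,0.8,0,0,0,0,0,0,0],
)

```text
time_s: 53.95
tool_pos: [0.6438, -0.395, 0.1063]
ee_rot: [0.488, 0.873, 0.0, -0.001]
ft_force: [-0.7, 0.9, 0.2]
opening: 0.003
grasp_force: 0.2
```

>>> send_rows(
  steps=[0,0,0.3,0,0,0,0,0.3,0,0,0,0,0.2,0,0,0,0,0,0,0,0,0,0,0,0,0,0,0,0,0,0,0,0,0,0,0,0,0,0,0],
)

```text
time_s: 54.95
tool_pos: [0.645, -0.3959, 0.1002]
ee_rot: [0.488, 0.873, -0.0, 0.001]
ft_force: [-2.5, -0.2, 6.0]
opening: -0.007
grasp_force: 2.8
```

>>> send_rows(
  steps=[0,0,0.2,0,0,0,0,0.2,0,0,0,0,0.2,0,0,0,0,0,0,0,0,0,0,0,0,0,0,0,0,0,0,0,0,0,0,0,0,0,0,0],
)

```text
time_s: 55.95
tool_pos: [0.6451, -0.3959, 0.0999]
ee_rot: [0.488, 0.873, -0.001, 0.002]
ft_force: [-9.0, 5.2, 19.3]
opening: -0.0
grasp_force: 9.6
```

The button is fully down: 6 mm of travel, then a hard stop. I'll retreat and check the final state.

>>> send_rows(
  steps=[0,0,-2,0,0,0,0,-4,0,0,0,0,-5,0,0,0,0,-3,0,0,5,0,0,0,0.3,5,0,0,0,0.3,5,0,0,0,0.3,5,0,0,0,0.3],
)

```text
time_s: 56.95
tool_pos: [0.5394, -0.2236, 0.232]
ee_rot: [0.488, 0.873, 0.0, -0.0]
ft_force: [0.9, 0.3, 0.5]
opening: 0.3
grasp_force: 0.0
```

```bash
python3 - <<'E'
from h import *
im,c=snap("wrist","w16.png"); i,c2=snap("side","s16.png"); s=ctrl.state(); print(s["tool_pos"],s["ft_force"],s["time_s"])
for n,q,cc in(("wrist",im,c),("side",i,c2)):
    for col in ("yellow","orange","green"):
        m=colour(q,col).astype(np.uint8);k,l,st,ce=cv2.connectedComponentsWithStats(m);print(n,col,[(list(map(int,st[j])),ce[j].round(1)) for j in range(1,k) if st[j,4]>12])
    for t in spotter.masks_of("tray",n)[:1]:
        r=cv2.boxPoints(cv2.minAreaRect(cv2.findNonZero(t["pixels"].astype(np.uint8))));print(n,"tray",round(t["p"],2),r.round(0).tolist(),at_z(cc,r,.01)[:,:2].round(3).tolist())
    for t in spotter.search_frame("orange_1",n)[:1]: print(t)
    for nm in ("timer","marker"):
        for t in spotter.search_frame(nm,n)[:1]:
            l,tt,w,h=t["extent"];print(n,nm,at_z(cc,[l+w/2,tt+h/2],.008)[0].round(3))
E
```

```text
[ 0.53777972 -0.22076035  0.23172873] [ 0.19273744 -0.80977696  1.13097256] 57.05
wrist yellow [([210, 253, 14, 21, 213], array([216.1, 261.7])), ([250, 253, 10, 21, 147], array([254. , 261.3]))]
wrist orange [([187, 104, 40, 47, 828], array([202.7, 127.6])), ([225, 155, 15, 35, 241], array([232.1, 171.7]))]
wrist green []
wrist tray 0.56 [[145.0, 57.0], [233.0, 31.0], [282.0, 202.0], [194.0, 227.0]] [[0.313, -0.208], [0.38, -0.139], [0.511, -0.27], [0.436, -0.353]]
{'extent': [186.4, 100.8, 56.0, 108.0], 'p': 0.73}
wrist timer [ 0.29  -0.341  0.008]
wrist marker [ 0.458 -0.093  0.008]
side yellow [([332, 181, 6, 10, 42], array([333.9, 186.2])), ([316, 183, 6, 10, 39], array([317.9, 188.5])), ([299, 184, 7, 11, 45], array([301.6, 189.6])), ([283, 190, 6, 7, 34], array([285.3, 193.3]))]
side orange [([327, 201, 6, 14, 46], array([329.5, 207.4])), ([337, 205, 12, 19, 123], array([342.9, 213.7]))]
side green [([276, 149, 10, 8, 56], array([280.8, 152.7]))]
side tray 0.8 [[307.0, 210.0], [337.0, 187.0], [379.0, 243.0], [349.0, 266.0]] [[0.513, -0.264], [0.473, -0.383], [0.312, -0.21], [0.356, -0.12]]
{'extent': [325.0, 191.4, 20.8, 34.9], 'p': 0.77}
side timer [ 0.293 -0.342  0.008]
side marker [ 0.453 -0.058  0.008]
```

```bash
python3 -c "
from plant import ctrl
print(ctrl.close_job())"
```

```text
the job is handed in; nothing more can be done
None
```

I handed the job in at about 57 s: by my checks the three blue cassettes are home and latched in slots 1, 3 and 4, the orange one stands in the tray, and the start button was pressed fully and is up again; no verdict came back.

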